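# Weigh the brass slug on the sprung hook scale

## Robot

A 7-joint arm with a two-finger parallel gripper is mounted at the origin on a cart in front of the work surface, level with it; the furniture and walls round the work are solid. World frame = base frame: x ahead of the robot, y to its left, z up, the work surface at z = 0. Lengths are in m, angles in rad, forces in N, time in s.
With the tool pointing down it reaches from about 0.35 to 0.9 m from the base axis. Payload 8.1 kg.
Tool frame: the origin (TCP) lies at the very end of the fingers, on their centre line; the grasp point (between the pads) lies 19 mm behind it (arm.grasp_offset is the distance from the TCP to the grasp point, in m); z points along the fingers, y is the direction in which the jaws open and shut (so a half turn about z gives the same grasp; the last joint's range is limited). The gripper opens to 92 mm and grips with 3 to 60 N. Pads are 19 mm wide; open, the fingers measure 130 mm over their backs; the gripper's body (75 mm by 190 mm) begins 47 mm behind the grasp point.
Start: joints at [1.192, 0.434, 0.025, 1.573, -0.012, 1.134, -0.075], TCP at [0.17, -0.601, 0.227] pointing down, gripper open.
Joint ranges: [-2.62, 2.62], [-0.44, 2.09], [-1.27, 1.32], [0.08, 2.57], [-1.32, 4.46], [0.12, 2], [-2.74, 2.74]. Speed limits (rad/s): [2.22, 2.22, 3.01, 3.01, 3.14, 3.14, 3.14].

## Interface

Orientations are given as a rotation vector (axis times angle).
In Python, from cell import arm, eyes, workorder gives the robot as it stands.
- The arm moves only by the shell command python3 -m inch 'ROWS' [FORCE]. ROWS is JSON, a list that holds one entry, the list of rows, each a list of 5 numbers: the closure, from 0 (fully open) to 1 (shut), then the shift along the tool's x, y, z in mm, then the turn about the tool's z in degrees. A call has 1 to 12 rows; each row shifts and turns the pose as measured when the row begins, along the tool's axes as they then stand; what a row does not reach is not made up. A row lasts 1/10 s, in which the tool goes at most 50 mm and 8.59 degrees, less where a joint would pass 70% of its speed; a pose out of reach is approached as far as the arm can. A call with a gripper value outside its range is refused whole. The fingers move at their own pace and stop on an object; FORCE is the grip in N (left out, the last holds). Time passes only in rows, so rows that do not move let the fingers close. It gives the time, the measured TCP pose, the force and the opening at its end, in the units of the state.
- arm.observe(): the state, without advancing time (a new reading comes with each control period).
- eyes.get_image(name): name is "scene" or "top"; returns a dict with "frame" (384x512x3 uint8, blue, green, red), "intrinsics" (3x3 intrinsics, pixels), "rvec" (rotation vector, rad) and "tvec" (3), from world to camera coordinates, as OpenCV has them. Camera axes: x right, y down, z forward; pixel columns grow to the right and rows downward; lengths in m; the calibration is good to about 2 mm. A picture is of the moment at which its call begins. There is no depth.
- workorder.sign_off(): hands the job in, once; it reports no verdict.
The state is a dict: "clock": time; "joints": joint angles; "dq": joint speeds; "joint_efforts": joint torques, N m; "position": TCP position; "ee_rot": TCP orientation; "force": force on the tool from outside, world axes, zero at the start; "ft_torque": the same for the moment, N m; "width": opening from 0.0 (shut) to 1.0 (fully open).
Only numpy, scipy, OpenCV 4.12 (cv2) and the standard library are available. Lean on these libraries where they do the work, as an engineer would, in place of code of your own. Each camera call takes 0.05 s, during which the arm holds its last target.

## Task

Weigh the brass slug: hang its wire carrier by the crossbar in the notch of the sprung hook scale, easing the load slowly onto the spring and letting go only once the hook bears all its weight, so that the hook neither jerks nor bobs, then leave it hanging free until it has been still for a full second. After that lift it slowly off the hook and set it down gently, upright, in the wooden tray, without disturbing the other things.

Things in the scene. Friction and masses are not known exactly. Their poses are not given: they have to be found in the camera images.
- carrier_centre (a point): Centre of the loose carrier, half-way up its 113 mm; its own axes, z up, y along its crossbar. Brass slug as foot (40 mm in x, 58 in y, 22 high), two upright steel wires, a level crossbar, a dark wooden grip tab on top. The same after half a turn. Mass not known beforehand, 0.14 to 0.48 kg, different each time.
- carrier: The same carrier; origin at the centre of the slug's underside, 55 mm below carrier_centre.
- carrier_bar (a point): Middle of the carrier's crossbar: 6 mm round steel along y, centre line 70 mm above the slug's underside (15 mm above carrier_centre). Below it an opening along x, 45 mm high down to the slug and 44 mm wide between the uprights (6 mm wires).
- scale: Sprung hook scale, fixed: grey foot 160 x 90 mm, two upright rods, white plate with ticks at the back, grey crosshead, 244 mm high. Origin under the foot on the scale's axis; the hook points along its -x, y sideways, z up. The sprung hook is part of it.
- hook_seat (a point): Where the crossbar's centre line lies when seated in the hook's V notch (50 degree flanks); moves with the hook, axes as the scale's. Unloaded 183 mm above the worktop; 85 mm in front of the scale's axis. The hook is a steel strip 18 mm wide, 4 mm thick: its upturned tip, 13 mm in front, and the strip behind rise 8 mm above this point; underside of the notch 11 mm below it.
- hook (a joint): How far the hook has sunk, m: 0 unloaded (top stop), 0.070 bottom stop. Spring 80 N/m, 0.1 N preload: the carrier comes to rest 15 to 58 mm down, by its weight. Lightly damped; delicate: never faster than 0.08 m/s, nor bobbing over 0.04 m/s on letting go, so the hand may then bear or press no more than about 0.2 N; never past 0.067.
- tray: Shallow square wooden tray, fixed, 110 x 110 mm outside, walls 6 mm thick and 14 mm high, cork-coloured floor. Origin at the centre of its underside.
- tray_in (a point): Centre of the tray's inner floor, 6 mm above the worktop.
- bur_block: Bystander: yellow stand full of burs, 79 x 108 x 69 mm, loose. Origin under its centre.
- beaker: Bystander: glass beaker, 76 mm across, 65 mm high, loose. Origin under its centre.
- ring_clamp: Bystander: wooden ring clamp, 22 x 120 x 22 mm, loose, lying. Origin under its centre.
- flux_cup: Bystander: small dark cup, 28 mm across, 17 mm high, loose. Origin under its centre.
- round_pliers: Bystander: black-handled pliers, 53 x 144 x 10 mm, loose, lying. Origin under their centre.
- carrier_tab (a point): Centre of the carrier's grip tab, where to pinch it across y: 24 mm in x, 12 mm thick in y, 40 mm high (73 to 113 mm above the slug's underside, this point at 93, 38 mm above carrier_centre). Keep the fingertips 8 mm or more above the crossbar, clear of the hook's tip.
Things that resemble listed ones, but are neither listed nor needed, are in the scene too. What is shaped like the carrier but turquoise is not meant.

How it is judged:
By the outcome, as a careful person would: the job done as asked, in the order asked, and still so for the second after the job is handed in, with the robot touching nothing.
It also fails if it takes over 72 s, if anything falls off the work surface, if the arm or the gripper's body presses on something with over 40 N, if the wrist force passes 120 N, or if a joint passes its speed limit or range.

## Working session

There is one attempt and no reset: what is moved stays moved. The work goes in short steps, Python scripts to look and compute and a shell command to move; the robot and the scene stay as the last step left them, time stands still between calls to the robot, and variables do not carry over. Pictures are saved under pics/ and viewed, and the job is handed in when it is done.

```bash
ls; mkdir -p pics
python3 - <<'E'
from cell import arm,eyes,workorder
import cv2,numpy as np
s=arm.observe()
for k,v in s.items(): print(k,np.round(v,4))
print(arm.grasp_offset)
for n in("scene","top"):
    d=eyes.get_image(n); cv2.imwrite(f"pics/{n}0.png",d["frame"])
    np.savez(f"{n}0.npz",**d)
    R=cv2.Rodrigues(np.array(d["rvec"]))[0]; print(n,-R.T@np.array(d["tvec"]).ravel(),R[2],np.array(d["intrinsics"]).tolist())
E
```

```text
pics
clock 0.0
joints [ 1.1924  0.4352  0.0249  1.5741 -0.0116  1.134  -0.0751]
dq [ 0.0006 -0.0008  0.0003 -0.0012  0.002   0.001   0.0014]
joint_efforts [-1.00000e-04 -6.67847e+01  9.85500e-01 -3.14461e+01 -6.03000e-02
  4.28000e-02  2.00000e-04]
position [ 0.17   -0.6009  0.226 ]
ee_rot [-3.1103e+00 -4.3160e-01  6.0000e-04]
force [ 0.2987 -0.6338 -0.353 ]
ft_torque [ 0.0412 -0.0141  0.0255]
width 1.0017
0.0188
scene [0.09819151 0.52949212 0.87667454] [ 0.41886515 -0.61372868 -0.66924516] [[402.114239267333, 0.0, 259.1133622566893], [0.0, 402.114239267333, 194.8587801025763], [0.0, 0.0, 1.0]]
top [ 0.44629087 -0.18072174  1.20301263] [ 0.10797126  0.0253017  -0.99383199] [[398.73738009307624, 0.0, 253.2067730340119], [0.0, 398.73738009307624, 190.74978673863865], [0.0, 0.0, 1.0]]
```

View pics/scene0.png

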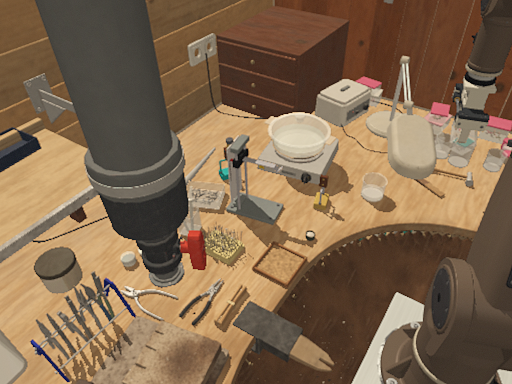

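View pics/top0.png

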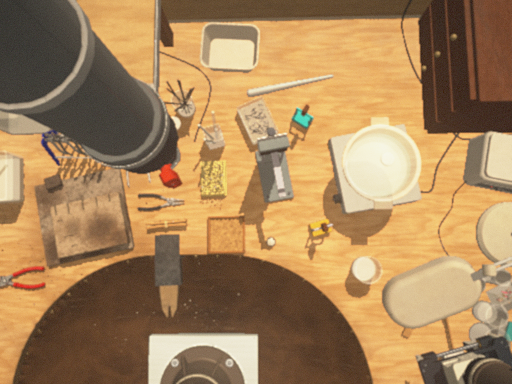

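Run:
```python
import cv2
s=cv2.imread("pics/scene0.png");t=cv2.imread("pics/top0.png")
cv2.imwrite("pics/c1.png",cv2.resize(s[125:280,210:400],None,fx=4,fy=3.8,interpolation=3)[:600])
cv2.imwrite("pics/c2.png",cv2.resize(t[100:260,195:385],None,fx=4,fy=3.75,interpolation=3))
cv2.imwrite("pics/c3.png",cv2.resize(t[210:250,290:350],None,fx=12,fy=12,interpolation=3))
cv2.imwrite("pics/c4.png",cv2.resize(s[165:220,295:350],None,fx=10,fy=10,interpolation=3))
```

```text
(no output)
```

View pics/c1.png

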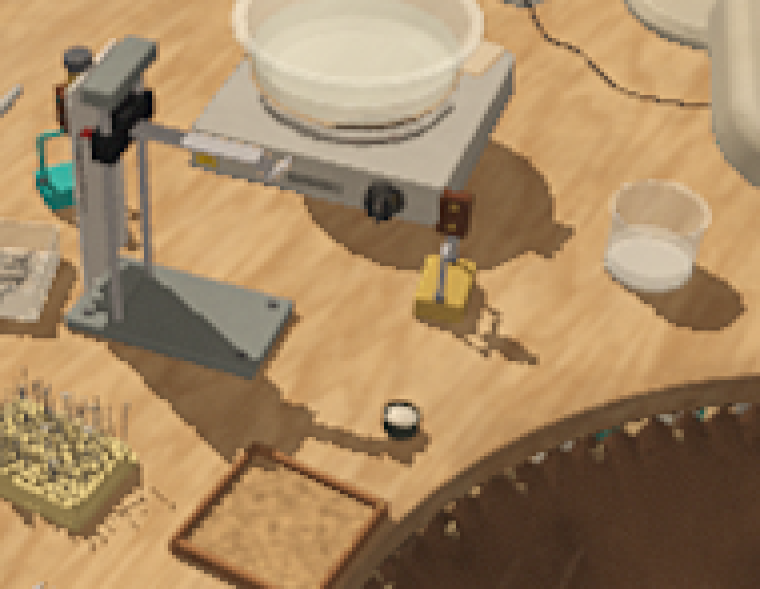

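View pics/c2.png

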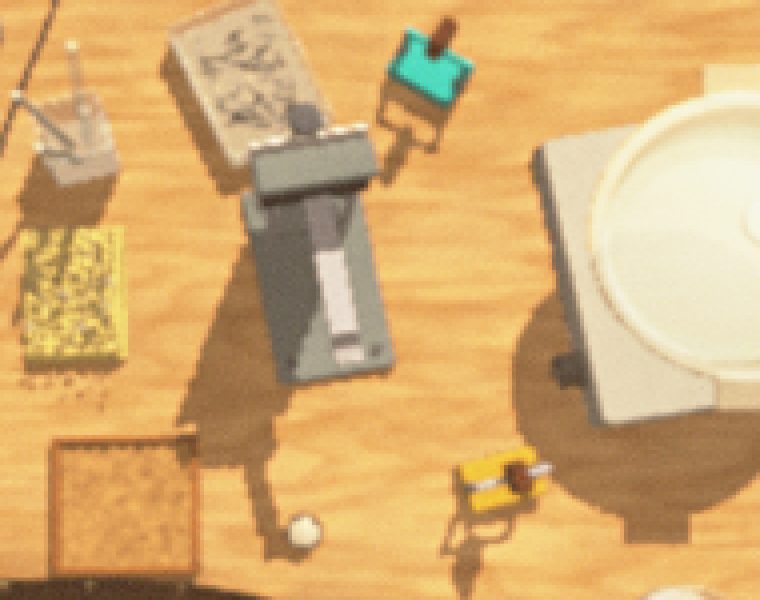

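View pics/c3.png

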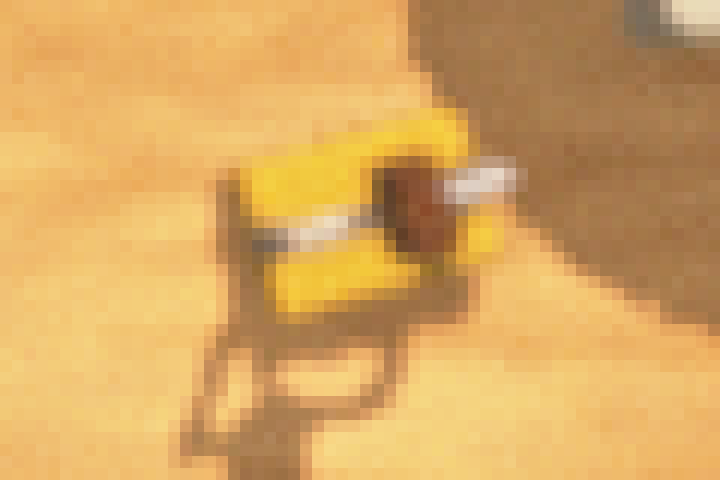

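View pics/c4.png

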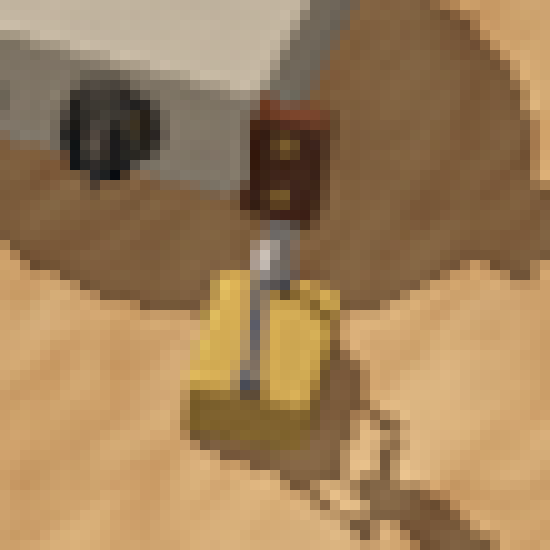

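```bash
cat > h.py <<'E'
import numpy as np,cv2
def load(d):
    K=np.array(d["intrinsics"]);r=np.array(d["rvec"]).ravel();t=np.array(d["tvec"]).ravel()
    return K,cv2.Rodrigues(r)[0],t
def cam(n,i="0"): return load(np.load(f"{n}{i}.npz"))
def ray(c,uv):
    K,R,t=c; d=R.T@np.linalg.inv(K)@np.array([uv[0],uv[1],1.]); return -R.T@t,d/np.linalg.norm(d)
def plane(c,uv,z):
    o,d=ray(c,uv); return o+d*(z-o[2])/d[2]
def proj(c,p):
    K,R,t=c; q=K@(R@np.array(p,float)+t); return q[:2]/q[2]
def tri(c1,a,c2,b):
    o1,d1=ray(c1,a);o2,d2=ray(c2,b)
    A=np.c_[d1,-d2]; s=np.linalg.lstsq(A,o2-o1,rcond=None)[0]
    p,q=o1+s[0]*d1,o2+s[1]*d2; return (p+q)/2,np.linalg.norm(p-q)
E
python3 - <<'E'
from h import *
np.set_printoptions(precision=4,suppress=True)
T,S=cam("top"),cam("scene")
for p in ([0,0,0],[.5,0,0],[.5,-.2,0],[.5,-.4,0]): print(p,proj(T,p),proj(S,p))
t=cv2.imread("pics/top0.png");s=cv2.imread("pics/scene0.png")
def mask(im,lo,hi,box):
    x0,y0,x1,y1=box; hsv=cv2.cvtColor(im,cv2.COLOR_BGR2HSV); m=np.zeros(im.shape[:2],np.uint8)
    m[y0:y1,x0:x1]=cv2.inRange(hsv,lo,hi)[y0:y1,x0:x1]; return m
hsv=cv2.cvtColor(t,cv2.COLOR_BGR2HSV); print(hsv[225,314],hsv[227,324],hsv[229,325]); hs=cv2.cvtColor(s,cv2.COLOR_BGR2HSV); print(hs[198,317],hs[180,326])
# slug top
m=mask(t,(20,150,150),(35,255,255),(305,212,340,240)); ys,xs=np.nonzero(m); print("slug px",len(xs))
P=np.array([plane(T,(x,y),.022)[:2] for x,y in zip(xs,ys)]).astype(np.float32)
r=cv2.minAreaRect(P); print("slug rect",r, cv2.boxPoints(r))
# tab
mt=mask(t,(0,60,0),(14,255,130),(318,220,330,234)); ys,xs=np.nonzero(mt); tt=(xs.mean(),ys.mean()); print("tab",tt,len(xs))
ms=mask(s,(0,60,0),(14,255,140),(318,174,330,188)); ys,xs=np.nonzero(ms); ss=(xs.mean(),ys.mean()); print("tab",ss,len(xs))
print(tri(T,tt,S,ss))
E
```

```text
[0, 0, 0] [202.3693 389.7232] [437.6817 374.5075]
[0.5, 0, 0] [203.7372 216.4661] [248.0561 272.1892]
[0.5, -0.2, 0] [269.9114 216.0253] [286.2134 226.6681]
[0.5, -0.4, 0] [336.6457 215.5807] [317.3035 189.5779]
[ 22 191 242] [ 12 160 142] [ 11 155 138]
[ 21 155 211] [  8 156  59]
slug px 132
slug rect ((0.46691495180130005, -0.3479515314102173), (0.038017965853214264, 0.05487150326371193), 15.525628089904785) [[ 0.4413 -0.3266]
 [ 0.4559 -0.3795]
 [ 0.4926 -0.3693]
 [ 0.4779 -0.3164]]
tab (np.float64(322.6923076923077), np.float64(227.15384615384616)) 13
tab (np.float64(323.36170212765956), np.float64(180.60638297872342)) 94
(array([ 0.4621, -0.3445,  0.0951]), np.float64(0.004508128881273295))
```

Run:
```python
import cv2
s=cv2.imread("pics/scene0.png");t=cv2.imread("pics/top0.png")
cv2.imwrite("pics/d1.png",cv2.resize(s[130:220,220:310],None,fx=6.5,fy=6.5,interpolation=3))
cv2.imwrite("pics/d2.png",cv2.resize(t[125:205,250:300],None,fx=7,fy=7,interpolation=3))
cv2.imwrite("pics/d3.png",cv2.resize(t[205:265,195:255],None,fx=10,fy=10,interpolation=3))
```

```text
(no output)
```

View pics/d1.png

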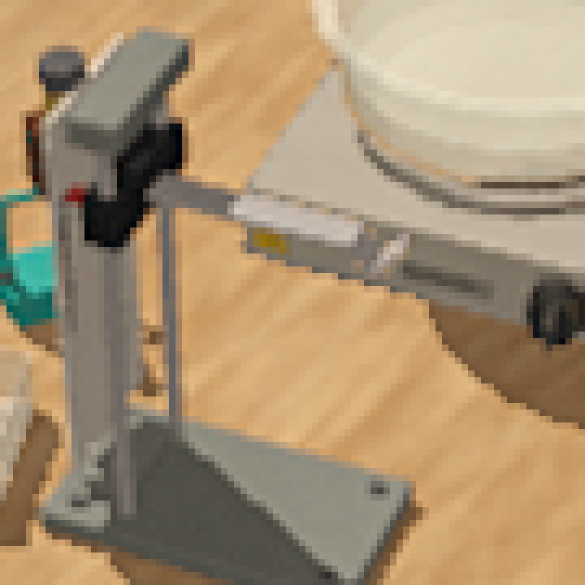

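View pics/d2.png

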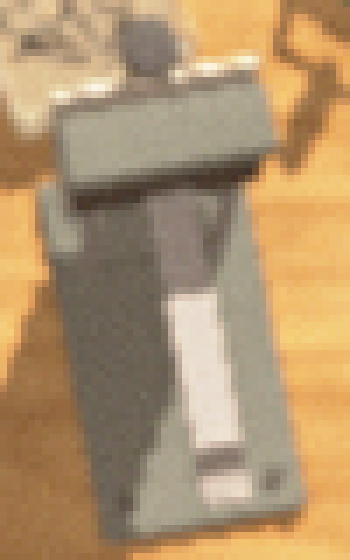

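View pics/d3.png

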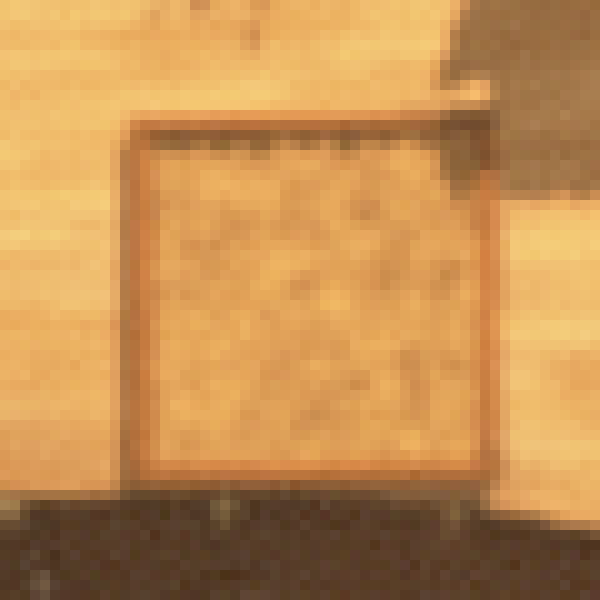

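Run:
```python
from h import *
np.set_printoptions(precision=4,suppress=True)
T,S=cam("top"),cam("scene")
c3=lambda x,y:(290+(x+.5)/12-.5,210+(y+.5)/12-.5)
d2=lambda x,y:(250+(x+.5)/7-.5,125+(y+.5)/7-.5)
d1=lambda x,y:(220+(x+.5)/6.5-.5,130+(y+.5)/6.5-.5)
d3=lambda x,y:(195+(x+.5)/10-.5,205+(y+.5)/10-.5)
c4=lambda x,y:(295+(x+.5)/10-.5,165+(y+.5)/10-.5)
a=plane(T,c3(262,240),.070);b=plane(T,c3(515,178),.070);d=a-b;print("bar",a,b,(a+b)/2,np.linalg.norm(d),np.degrees(np.arctan2(-d[0],d[1])))
# tab top face centre approx, scene base; tab from scene: top 105..bottom 220 x 250..330
print("tab tri",tri(T,c3(413,205),S,c4(288,160)))
# strip edges top
L=[(165,300),(190,445),(200,503)];Rr=[(213,292),(240,440),(252,497)]
for l,r in zip(L,Rr): 
    p,q=plane(T,d2(*l),.191),plane(T,d2(*r),.191); print("strip",p,q,(p+q)/2,np.linalg.norm(p-q))
p0=(plane(T,d2(165,300),.191)+plane(T,d2(213,292),.191))/2
p1=(plane(T,d2(200,503),.191)+plane(T,d2(252,497),.191))/2
e=p0-p1; print("yaw of scale x",np.degrees(np.arctan2(e[1],e[0])),e)
print("Vbottom",plane(T,d2(224,468),.178))
print("tip tri",tri(T,d2(226,500),S,d1(392,254)))
print("foot corners",[plane(T,d2(*q),.01)[:2] for q in ((105,538),(303,510),(45,190))])
print("tray",[plane(T,d3(*q),.014)[:2] for q in ((130,115),(498,112),(498,480),(132,483))])
print("tray inner",np.mean([plane(T,d3(*q),.014)[:2] for q in ((130,115),(498,112),(498,480),(132,483))],0))
from scipy.spatial.transform import Rotation as R
print(R.from_rotvec([-3.1103,-.4316,.0006]).as_matrix())
```

```text
bar [ 0.458  -0.3153  0.07  ] [ 0.4722 -0.3748  0.07  ] [ 0.4651 -0.345   0.07  ] 0.06118799663004874 13.372540478933805
tab tri (array([ 0.4637, -0.3484,  0.0918]), np.float64(0.004297400748242958))
strip [ 0.616  -0.2065  0.191 ] [ 0.6188 -0.2241  0.191 ] [ 0.6174 -0.2153  0.191 ] 0.017832699325260215
strip [ 0.5624 -0.215   0.191 ] [ 0.5641 -0.2332  0.191 ] [ 0.5633 -0.2241  0.191 ] 0.018297573914717143
strip [ 0.5412 -0.2184  0.191 ] [ 0.5432 -0.2373  0.191 ] [ 0.5422 -0.2278  0.191 ] 0.019017611944055456
yaw of scale x 9.471179048881027 [0.0752 0.0126 0.    ]
Vbottom [ 0.5553 -0.2279  0.178 ]
tip tri (array([ 0.5433, -0.228 ,  0.1835]), np.float64(0.0009105986232163543))
foot corners [array([ 0.5434, -0.1843]), array([ 0.5548, -0.2691]), array([ 0.6953, -0.1595])]
tray [array([ 0.5005, -0.0135]), array([ 0.5007, -0.1236]), array([ 0.3921, -0.1233]), array([ 0.3917, -0.0149])]
tray inner [ 0.4463 -0.0688]
[[ 0.9622  0.2723 -0.0006]
 [ 0.2723 -0.9622  0.0014]
 [-0.0002 -0.0015 -1.    ]]
```

Candidates: the brass carrier (top (319,229), scene (322,195)) and the turquoise look-alike (top (302,118), scene (224,171)). The crops show that the brass slug with the dark wooden tab at (319,229) is the one wanted. The hook tip is at top (282,196), and its strip gives the scale yaw as about 9.4°. The tray is centred near top (226,235).

```bash
python3 -m inch '[[[0.2,39,-18,0,0.2],[0.2,39,-18,0,0.2],[0.2,39,-18,0,0.2],[0.2,39,-18,0,0.2],[0.2,39,-18,0,0.2],[0.2,39,-18,0,0.2],[0.2,39,-18,0,0.2],[0.2,39,-18,0,0.2],[0.2,20,-10,0,0.2],[0.2,0,0,0,0]]]' 20
cat > go.py <<'E'
import sys
from cell import arm
from h import *
from scipy.spatial.transform import Rotation as R
def to(tx,ty,tz,yaw):
    s=arm.observe(); p=np.array(s["position"]); M=R.from_rotvec(s["ee_rot"]).as_matrix()
    d=M.T@(np.array([tx,ty,tz])-p)*1000
    cur=np.degrees(np.arctan2(M[1,0],M[0,0])); tilt=np.degrees(np.arccos(-M[2,2]))
    print("t",round(s["clock"],2),"pos",np.round(p,4),"yaw",round(cur,2),"tilt",round(tilt,2),"shift mm",np.round(d,1),"turn",round(cur-yaw,2),"F",np.round(s["force"],2),"w",round(s["width"],3))
if __name__=="__main__": to(*map(float,sys.argv[1:5]))
E
python3 go.py .465 -.346 .2 14
```

```text
clock: 1.1
position: [0.4582, -0.3568, 0.2209]
ee_rot: [-3.112, -0.372, 0.009]
force: [0.3, -1.0, 0.3]
width: 0.801
t 1.1 pos [ 0.4582 -0.3568  0.2209] yaw 13.65 tilt 0.51 shift mm [ 9.3 -8.7 21. ] turn -0.35 F [ 0.3  -1.    0.34] w 0.801
```

```bash
python3 -m inch '[[[0.2,5,-4,10,0],[0.2,4,-4,20,0],[0.2,0,0,25,0],[0.2,0,0,20,0],[0.2,0,0,12,0],[0.2,0,0,0,0]]]'
python3 go.py .465 -.346 .125 14
python3 - <<'E'
from cell import arm,eyes
import numpy as np,cv2
F=[]
for i in range(14):
    d=eyes.get_image("scene"); F.append(arm.observe()["force"])
F=np.array(F);print(F.mean(0),F.std(0))
f=d["frame"];t=eyes.get_image("top")["frame"]
a=cv2.resize(f[130:220,280:370],None,fx=6.5,fy=6.5,interpolation=3)
cv2.imwrite("pics/e1.png",a);cv2.imwrite("pics/e2.png",cv2.resize(t[180:270,270:370],None,fx=6.5,fy=6.5,interpolation=3))
E
```

```text
clock: 1.7
position: [0.4594, -0.3494, 0.1276]
ee_rot: [-3.114, -0.362, 0.015]
force: [-0.5, -0.7, 0.2]
width: 0.802
t 1.7 pos [ 0.4594 -0.3494  0.1276] yaw 13.28 tilt 0.67 shift mm [ 6.2 -2.   2.5] turn -0.72 F [-0.48 -0.73  0.17] w 0.802
[-0.15604608 -0.04301847  0.21928808] [0.52567919 0.38228518 0.6112649 ]
```

View pics/e1.png

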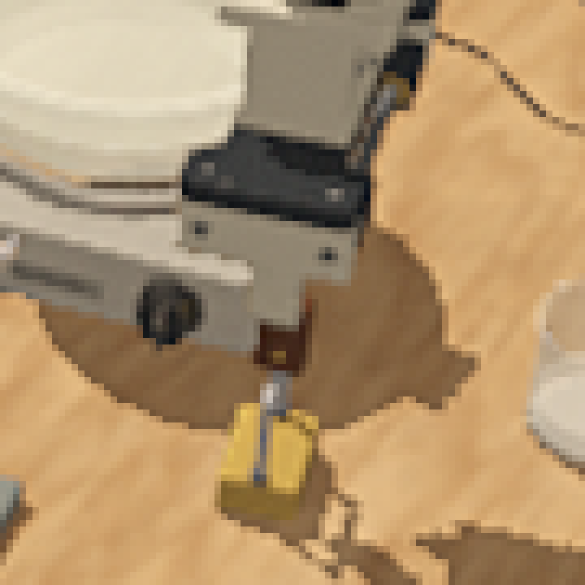

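View pics/e2.png

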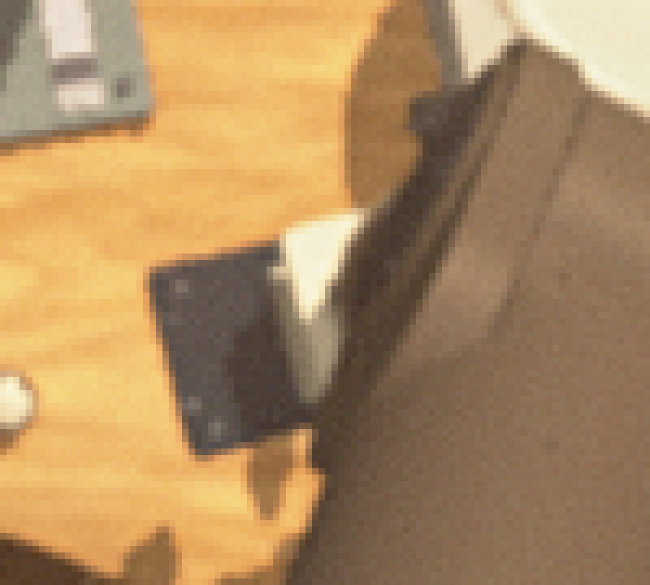

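```bash
python3 -m inch '[[[0.2,6,-2,0,-0.7],[0.2,1,0,0,0],[0.2,0,0,0,0]]]'
python3 - <<'E'
from cell import arm,eyes
import numpy as np
F=[]
for i in range(24):
    d=eyes.get_image("scene"); F.append(arm.observe()["force"])
F=np.array(F);print(F.mean(0),F.std(0))
E
python3 go.py .465 -.346 .084 14
```

```text
clock: 2.75
position: [0.4686, -0.3453, 0.1297]
ee_rot: [-3.113, -0.386, 0.01]
force: [0.2, 0.1, -0.0]
width: 0.799
[ 0.08736992 -0.03536857  0.02176261] [0.58912953 0.4374066  0.32729249]
t 3.95 pos [ 0.4682 -0.3454  0.1297] yaw 14.12 tilt 0.45 shift mm [-3.   0.  45.7] turn 0.12 F [ 0.21  0.11 -0.25] w 0.798
```

```bash
python3 -m inch '[[[0.2,-2,0,12,0],[0.2,-1,0,12,0],[0.2,0,0,12,0],[0.2,0,0,7,0],[0.2,0,0,0,0]]]'
python3 go.py .465 -.346 .084 14
python3 - <<'E'
from cell import arm,eyes
import numpy as np,cv2
d=eyes.get_image("scene")
f=d["frame"]
cv2.imwrite("pics/f1.png",cv2.resize(f[150:220,290:360],None,fx=8,fy=8,interpolation=3))
E
```

```text
clock: 4.45
position: [0.4639, -0.3456, 0.0817]
ee_rot: [-3.112, -0.385, 0.012]
force: [-0.2, 0.1, -0.2]
width: 0.801
t 4.45 pos [ 0.4639 -0.3456  0.0817] yaw 14.11 tilt 0.56 shift mm [ 1.   0.6 -2.3] turn 0.11 F [-0.2   0.08 -0.17] w 0.801
```

View pics/f1.png

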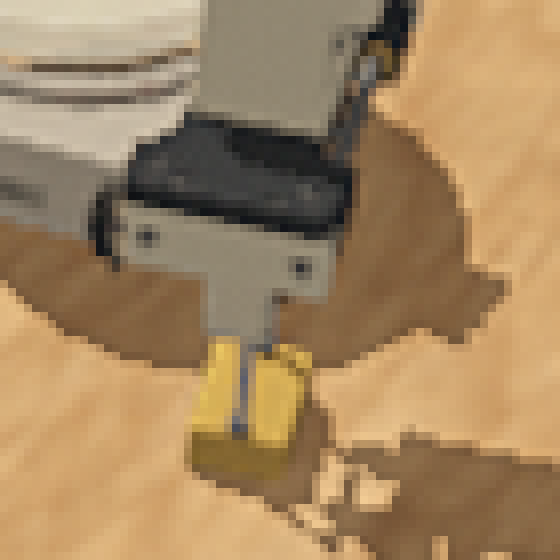

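```bash
python3 -m inch '[[[0.2,0,0,-3,0],[0.5,0,0,0,0],[0.7,0,0,0,0],[0.9,0,0,0,0],[1,0,0,0,0],[1,0,0,0,0],[1,0,0,0,0],[1,0,0,0,0]]]' 20
python3 go.py .465 -.346 .084 14
```

```text
clock: 5.3
position: [0.4653, -0.3464, 0.0873]
ee_rot: [-3.114, -0.386, 0.008]
force: [-0.6, -0.3, 0.1]
width: 0.237
t 5.3 pos [ 0.4653 -0.3464  0.0873] yaw 14.11 tilt 0.35 shift mm [-0.2 -0.5  3.3] turn 0.11 F [-0.56 -0.33  0.05] w 0.237
```

```bash
python3 -m inch '[[[1,0,0,0,0],[1,0,0,0,0],[1,0,0,0,0]]]' 20
python3 go.py .465 -.346 .084 14
```

```text
clock: 5.6
position: [0.4654, -0.3464, 0.0871]
ee_rot: [-3.114, -0.386, 0.008]
force: [1.6, 1.7, 0.9]
width: 0.129
t 5.6 pos [ 0.4654 -0.3464  0.0871] yaw 14.12 tilt 0.35 shift mm [-0.2 -0.4  3.1] turn 0.12 F [1.6  1.67 0.9 ] w 0.129
```

```bash
python3 -m inch '[[[1,0,0,-2,0],[1,0,0,-5,0],[1,0,0,-10,0],[1,0,0,-18,0],[1,0,0,-22,0],[1,0,0,-22,0],[1,0,0,-22,0],[1,0,0,-20,0],[1,0,0,-10,0],[1,0,0,-4,0],[1,0,0,0,0]]]' 20
python3 go.py .495 -.2365 .225 9.4
```

```text
clock: 6.7
position: [0.4635, -0.345, 0.2296]
ee_rot: [-3.11, -0.385, 0.015]
force: [0.4, 0.3, -4.3]
width: 0.133
t 6.7 pos [ 0.4635 -0.345   0.2296] yaw 14.13 tilt 0.69 shift mm [ 57.1 -97.5   4.9] turn 4.73 F [ 0.36  0.28 -4.31] w 0.133
```

```bash
python3 -m inch '[[[1,5,-8,1,0.5],[1,9,-15,1,0.8],[1,10,-18,1,0.8],[1,11,-19,1,0.8],[1,9,-16,0,0.8],[1,6,-11,0,0.5],[1,3,-5,0,0.3],[1,0,0,0,0],[1,0,0,0,0]]]' 20
python3 - <<'E'
from cell import arm,eyes
import numpy as np,cv2
F=[]
for i in range(20):
    d=eyes.get_image("scene"); F.append(arm.observe()["force"])
F=np.array(F);print(F.mean(0),F.std(0))
np.savez("scene1.npz",**d);t=eyes.get_image("top")
f=d["frame"]
cv2.imwrite("pics/g1.png",cv2.resize(f[120:220,230:340],None,fx=6,fy=6,interpolation=3))
cv2.imwrite("pics/g2.png",cv2.resize(t["frame"][130:260,230:340],None,fx=4.5,fy=4.5,interpolation=3))
E
python3 go.py .495 -.2365 .225 9.4
```

```text
clock: 7.6
position: [0.4934, -0.2338, 0.2163]
ee_rot: [-3.115, -0.255, 0.036]
force: [-0.1, 0.1, -4.5]
width: 0.128
[ 0.13776574  0.17135422 -4.25469241] [0.31584329 0.52298172 0.37401854]
t 8.65 pos [ 0.4937 -0.2337  0.2168] yaw 9.37 tilt 1.56 shift mm [ 0.6  2.9 -8.3] turn -0.03 F [ 0.54 -0.8  -4.67] w 0.131
```

View pics/g1.png

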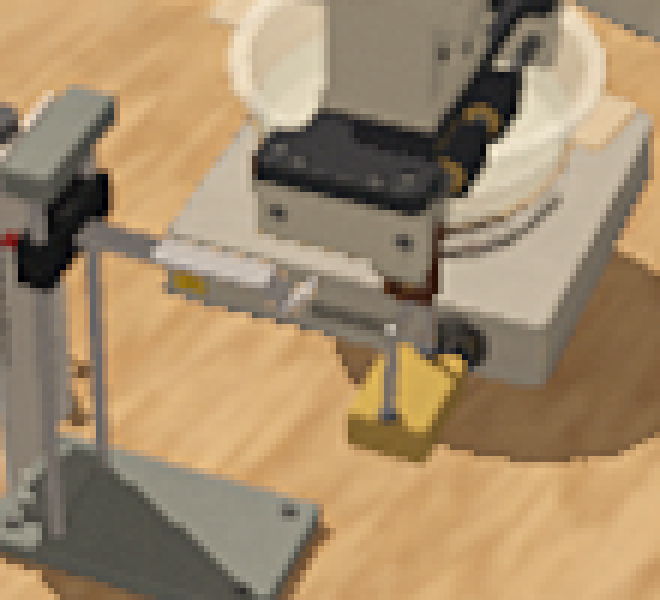

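View pics/g2.png

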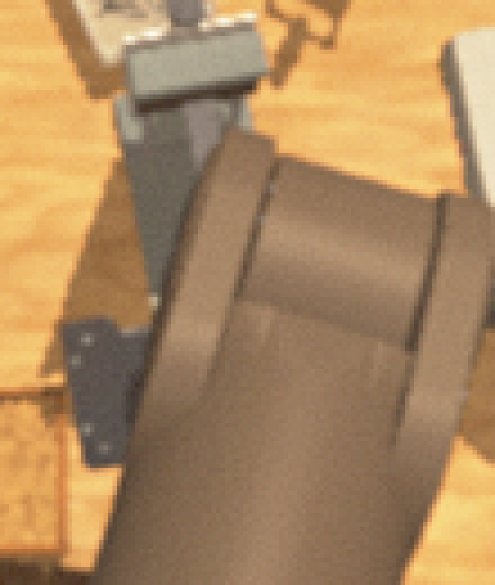

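Run:
```python
from h import *
from cell import arm
from scipy.spatial.transform import Rotation as R
np.set_printoptions(precision=4,suppress=True)
S=cam("scene","1"); g=lambda x,y:(230+(x+.5)/6-.5,120+(y+.5)/6-.5)
s=arm.observe();M=R.from_rotvec(s["ee_rot"]).as_matrix();p=np.array(s["position"]);print(M)
zb=p[2]-.0171
for nm,uv,z,off in(("bar end",g(392,331),zb,.0171),("wire foot",g(389,414),zb-.048,.0651)):
    q=plane(S,uv,z); pc=p+M[:,2]*off
    d=M.T@(q-pc)*1000; print(nm,q,"rel tool mm",d)
print("slug corners")
for uv in (g(350,435),g(425,460)):
    q=plane(S,uv,zb-.07); print(q, M.T@(q-p)*1000)
```

```text
[[ 0.9864  0.1624 -0.0232]
 [ 0.1628 -0.9866  0.0141]
 [-0.0206 -0.0177 -0.9996]]
bar end [ 0.4861 -0.2094  0.1997] rel tool mm [ -3.2058 -24.8773   0.5129]
wire foot [ 0.4849 -0.209   0.1517] rel tool mm [ -3.3283 -24.564    0.5276]
slug corners
[ 0.5045 -0.2087  0.1297] [ 16.4699 -21.2911  87.1699]
[ 0.4667 -0.2125  0.1297] [-21.4074 -23.7404  87.9937]
```

```bash
python3 -m inch '[[[1,0,0,-4,0],[1,2,0,-5,0],[1,3,0,-1,0],[1,5,0,0,0],[1,5,0,0,0],[1,5,0.5,0,0],[1,5,0.5,0,0],[1,3,0,0,0],[1,0,0,0,0]]]' 20
cat >> go.py <<'E'
    s=arm.observe();M=R.from_rotvec(s["ee_rot"]).as_matrix();p=np.array(s["position"])
    b=p+M@np.array([-.003,0,.0171]); c,sn=np.cos(np.radians(9.4)),np.sin(np.radians(9.4))
    d=(np.array([.555,-.2262,.183])-b)*1000
    print("bar",np.round(b,4),"to seat: scale x",round(d[0]*c+d[1]*sn,1),"scale y",round(-d[0]*sn+d[1]*c,1),"z",round(d[2],1),"tiltx,y deg",np.round(np.degrees(M[2,:2]),2))
E
python3 go.py .5 -.2 .2 9.4
```

```text
clock: 9.55
position: [0.525, -0.2295, 0.227]
ee_rot: [-3.115, -0.256, 0.034]
force: [0.3, 0.4, -3.8]
width: 0.132  File "go.py", line 11
    s=arm.observe();M=R.from_rotvec(s["ee_rot"]).as_matrix();p=np.array(s["position"])
IndentationError: unexpected indent
```

```bash
sed -i 's/^if __name__.*$/if __name__=="__main__":\n    to(*map(float,sys.argv[1:5]))/' go.py
python3 go.py .5 -.2 .2 9.4
```

```text
t 9.55 pos [ 0.525  -0.2295  0.227 ] yaw 9.41 tilt 1.54 shift mm [-19.3 -32.7  27.9] turn 0.01 F [ 0.32  0.36 -3.84] w 0.132
bar [ 0.5217 -0.2298  0.2099] to seat: scale x 33.5 scale y -1.9 z -26.9 tiltx,y deg [-1.15 -1.02]
```

```bash
python3 -m inch '[[[1,3,0.3,0,0],[1,5,0.4,0,0],[1,5,0.4,0,0],[1,5,0.4,0,0],[1,5,0.4,0,0],[1,4,0,0,0],[1,3,0,0,0],[1,1,0,0,0],[1,0,0,0,0]]]' 20
python3 - <<'E'
from cell import arm,eyes
import numpy as np,cv2
d=eyes.get_image("scene");np.savez("scene2.npz",**d)
f=d["frame"]
cv2.imwrite("pics/h1.png",cv2.resize(f[120:215,220:315],None,fx=6,fy=6,interpolation=3))
E
python3 go.py .5 -.2 .2 9.4
```

```text
clock: 10.45
position: [0.5586, -0.2261, 0.2259]
ee_rot: [-3.115, -0.256, 0.034]
force: [-0.0, 0.4, -4.6]
width: 0.129
t 10.5 pos [ 0.5584 -0.2261  0.2259] yaw 9.4 tilt 1.58 shift mm [-52.9 -34.8  27.6] turn 0.0 F [ 0.12  0.17 -4.68] w 0.129
bar [ 0.5551 -0.2263  0.2088] to seat: scale x -0.1 scale y 0.1 z -25.8 tiltx,y deg [-1.19 -1.04]
```

View pics/h1.png

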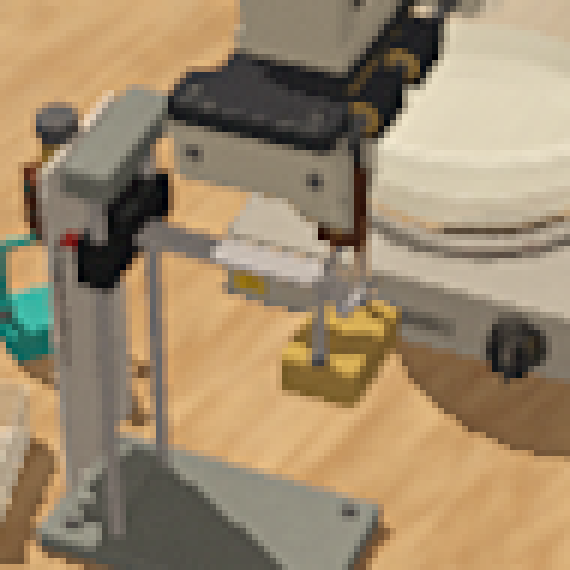

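Run:
```python
from h import *
S=cam("scene","2"); g=lambda x,y:(220+(x+.5)/6-.5,120+(y+.5)/6-.5)
ip=lambda uv:((uv[0]+.5-220)*6-.5,(uv[1]+.5-120)*6-.5)
c,s=np.cos(np.radians(9.4)),np.sin(np.radians(9.4)); X=np.array([c,s,0]);Y=np.array([-s,c,0]);Z=np.array([0,0,1.])
seat=np.array([.555,-.2262,.183])
for nm,p in (("bar+25",seat+Z*.0258+Y*.025),("bar-25",seat+Z*.0258-Y*.025),("tip+9",seat-X*.013+Z*.008+Y*.009),("tip-9",seat-X*.013+Z*.008-Y*.009),("back+9",seat+X*.0106+Z*.008+Y*.009),("back-9",seat+X*.0106+Z*.008-Y*.009),("wirefoot",seat+Y*.025-Z*.0222)):
    print(nm,np.round(ip(proj(S,p))))
```

```text
bar+25 [319. 275.]
bar-25 [361. 214.]
tip+9 [358. 293.]
tip-9 [373. 271.]
back+9 [311. 281.]
back-9 [326. 259.]
wirefoot [318. 357.]
```

```bash
python3 -m inch '[[[1,-0.5,0,2,0],[1,-0.5,0,4,0],[1,0,0,4,0],[1,0,0,4,0],[1,0,0,2,0],[1,0,0,1,0],[1,0,0,0,0]]]' 20
python3 go.py .5 -.2 .2 9.4
```

```text
clock: 11.2
position: [0.5559, -0.2263, 0.207]
ee_rot: [-3.114, -0.255, 0.036]
force: [-0.3, 0.2, -4.8]
width: 0.133
t 11.2 pos [ 0.5559 -0.2263  0.207 ] yaw 9.36 tilt 1.64 shift mm [-50.7 -34.9   8.7] turn -0.04 F [-0.29  0.17 -4.81] w 0.133
bar [ 0.5525 -0.2266  0.1899] to seat: scale x 2.5 scale y -0.1 z -6.9 tiltx,y deg [-1.26 -1.05]
```

```bash
python3 -m inch '[[[1,0.6,0,1,0],[1,0.5,0,1,0],[1,0,0,1,0],[1,0,0,1,0],[1,0,0,1,0],[1,0,0,1,0],[1,0,0,1,0],[1,0,0,1,0],[1,0,0,0,0]]]' 20
python3 - <<'E'
from cell import arm,eyes
import numpy as np,cv2
F=[]
for i in range(8):
    d=eyes.get_image("scene"); F.append(arm.observe()["force"])
print(np.mean(F,0))
cv2.imwrite("pics/i1.png",cv2.resize(d["frame"][130:200,240:310],None,fx=8,fy=8,interpolation=3))
E
python3 go.py .5 -.2 .2 9.4
```

```text
clock: 12.1
position: [0.5574, -0.2261, 0.1989]
ee_rot: [-3.115, -0.255, 0.035]
force: [0.8, -0.2, -4.5]
width: 0.131
[-0.11196411  0.28601865 -3.64027201]
t 12.5 pos [ 0.5574 -0.2261  0.1991] yaw 9.36 tilt 1.56 shift mm [-52.4 -35.1   0.8] turn -0.04 F [-0.04  0.11 -3.79] w 0.134
bar [ 0.554  -0.2264  0.182 ] to seat: scale x 1.0 scale y 0.0 z 1.0 tiltx,y deg [-1.19 -1.01]
```

View pics/i1.png

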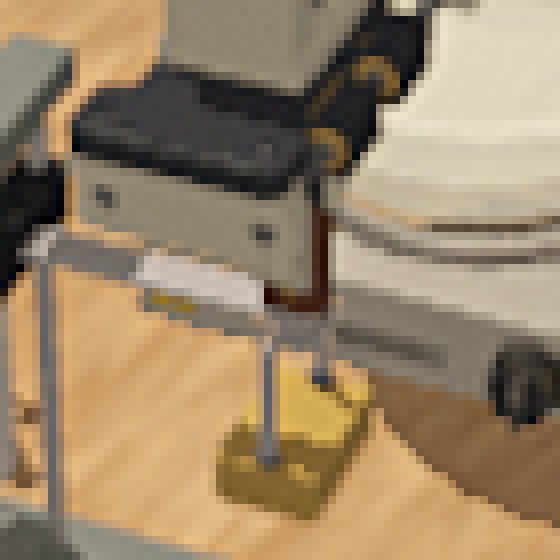

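```bash
python3 -m inch '[[[1,0,0,1,0],[1,0,0,1.5,0],[1,0,0,2,0],[1,0,0,2,0],[1,0,0,2,0],[1,0,0,2,0],[1,0,0,2,0],[1,0,0,2,0],[1,0,0,2,0],[1,0,0,2,0],[1,0,0,1,0],[1,0,0,0,0]]]' 20
python3 - <<'E'
from cell import arm,eyes
import numpy as np,cv2
F=[]
for i in range(16):
    d=eyes.get_image("scene"); F.append(arm.observe()["force"])
print(np.mean(F,0),np.std(F,0))
cv2.imwrite("pics/i2.png",cv2.resize(d["frame"][130:200,220:310],None,fx=8,fy=8,interpolation=3))
E
python3 go.py .5 -.2 .2 9.4
```

```text
clock: 13.7
position: [0.5574, -0.2261, 0.1782]
ee_rot: [-3.116, -0.255, 0.033]
force: [-0.2, 0.4, -2.0]
width: 0.132
[-0.32868772 -0.02641382 -1.94161577] [0.51313337 0.48233503 0.428262  ]
t 14.5 pos [ 0.5574 -0.2261  0.1784] yaw 9.35 tilt 1.48 shift mm [-52.8 -35.4 -20. ] turn -0.05 F [-0.44  0.51 -2.11] w 0.132
bar [ 0.5541 -0.2264  0.1614] to seat: scale x 0.9 scale y 0.0 z 21.6 tiltx,y deg [-1.11 -0.97]
```

View pics/i2.png

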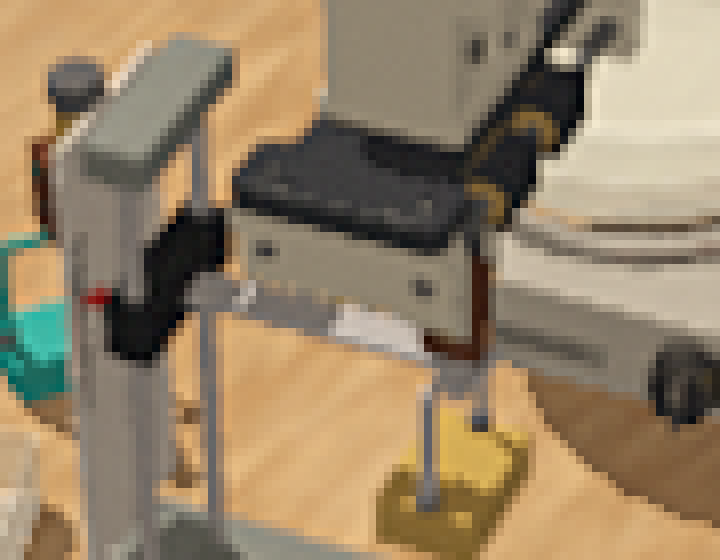

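Run:
```python
from h import *
from cell import eyes
np.set_printoptions(precision=3,suppress=True)
d=eyes.get_image("scene");np.savez("scene3.npz",**d)
def red(f):
    b,g,r=[f[140:190,222:242,i].astype(float) for i in range(3)]
    w=np.clip(r-1.5*np.maximum(b,g)-20,0,None); y,x=np.mgrid[140:190,222:242]; return (w*x).sum()/w.sum(),(w*y).sum()/w.sum(),w.sum()
a=red(np.load("scene0.npz")["frame"]);b=red(d["frame"]);print(a,b)
S=cam("scene","3")
c,s=np.cos(np.radians(9.4)),np.sin(np.radians(9.4)); X=np.array([c,s,0]);Y=np.array([-s,c,0])
p=np.array([.555,-.2262,0])+.09*X+Y*.02
for z in(.2,.19,.18,.17): print(z,proj(S,p+[0,0,z]))
cv2.imwrite("pics/j1.png",cv2.resize(d["frame"][160:200,262:300],None,fx=15,fy=15,interpolation=cv2.INTER_CUBIC))
```

```text
(np.float64(230.7212543554007), np.float64(158.98954703832752), np.float64(287.0)) (np.float64(231.20934579439253), np.float64(165.42429906542057), np.float64(267.5))
0.2 [243.659 159.132]
0.19 [243.797 161.989]
0.18 [243.934 164.812]
0.17 [244.07  167.602]
```

View pics/j1.png

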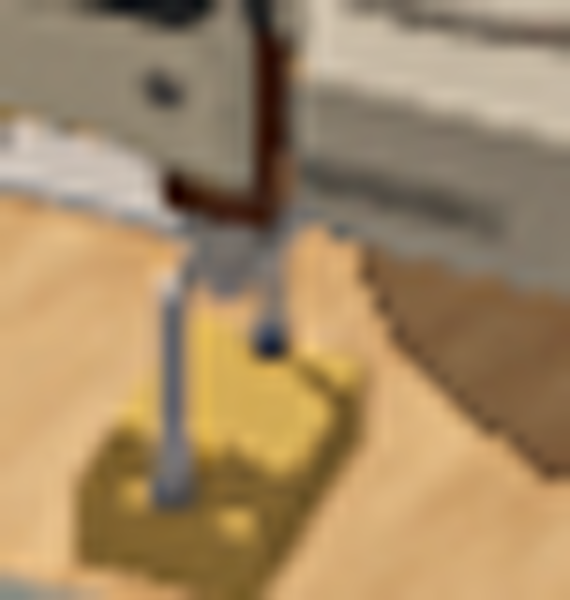

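```bash
python3 -m inch '[[[1,0,0,1,0],[1,0,0,1.5,0],[1,0,0,2,0],[1,0,0,2,0],[1,0,0,2,0],[1,0,0,2,0],[1,0,0,2,0],[1,0,0,1.5,0],[1,0,0,1,0],[1,0,0,0,0]]]' 20
cat > meas.py <<'E'
from h import *
import sys
from cell import arm,eyes
def red(f):
    b,g,r=[f[140:195,222:242,i].astype(float) for i in range(3)]
    w=np.clip(r-1.5*np.maximum(b,g)-20,0,None); y,x=np.mgrid[140:195,222:242]; return (w*y).sum()/w.sum()
F=[];rd=[]
for i in range(int(sys.argv[1])):
    d=eyes.get_image("scene"); s=arm.observe();F.append(s["force"]);rd.append(red(d["frame"]))
F=np.array(F)
print("clock",s["clock"],"F",F.mean(0).round(3),"std",F.std(0).round(2),"halves",F[:len(F)//2,2].mean().round(2),F[len(F)//2:,2].mean().round(2),"sink mm",np.round((np.mean(rd)-158.99)/.2835,1), "range px",round(np.ptp(rd),2),"last3",np.round(rd[-3:],2))
np.savez("sceneL.npz",**d)
E
python3 meas.py 30; python3 go.py .5 -.2 .2 9.4
```

```text
clock: 15.55
position: [0.5574, -0.2261, 0.1622]
ee_rot: [-3.116, -0.254, 0.031]
force: [-0.0, -0.1, -0.9]
width: 0.131
clock 17.05 F [-0.285 -0.15  -0.802] std [0.49 0.53 0.45] halves -0.91 -0.7 sink mm 33.9 range px 1.16 last3 [168.67 168.24 168.75]
t 17.05 pos [ 0.5574 -0.2261  0.1623] yaw 9.35 tilt 1.43 shift mm [-53.1 -35.7 -36.1] turn -0.05 F [-0.34  0.1   0.32] w 0.129
bar [ 0.5541 -0.2264  0.1453] to seat: scale x 0.9 scale y -0.0 z 37.7 tiltx,y deg [-1.08 -0.95]
```

```bash
python3 -m inch '[[[1,0,0,1,0],[1,0,0,1.5,0],[1,0,0,2,0],[1,0,0,2,0],[1,0,0,1.5,0],[1,0,0,1,0],[1,0,0,0.5,0],[1,0,0,0,0]]]' 20
python3 meas.py 50; python3 go.py .5 -.2 .2 9.4
python3 - <<'E'
import numpy as np,cv2
f=np.load("sceneL.npz")["frame"]
cv2.imwrite("pics/k1.png",cv2.resize(f[130:215,215:315],None,fx=7,fy=7,interpolation=cv2.INTER_CUBIC))
E
```

```text
clock: 17.85
position: [0.5574, -0.2261, 0.1521]
ee_rot: [-3.116, -0.254, 0.031]
force: [0.1, -0.5, -1.1]
width: 0.127
clock 20.35 F [-0.532 -0.259  0.056] std [0.48 0.57 0.49] halves 0.05 0.06 sink mm 43.6 range px 1.33 last3 [171.09 171.   171.6 ]
t 20.35 pos [ 0.5574 -0.2261  0.1521] yaw 9.34 tilt 1.4 shift mm [-53.3 -35.8 -46.3] turn -0.06 F [-0.63 -1.03 -0.23] w 0.129
bar [ 0.5541 -0.2263  0.1351] to seat: scale x 0.9 scale y -0.0 z 47.9 tiltx,y deg [-1.05 -0.93]
```

View pics/k1.png

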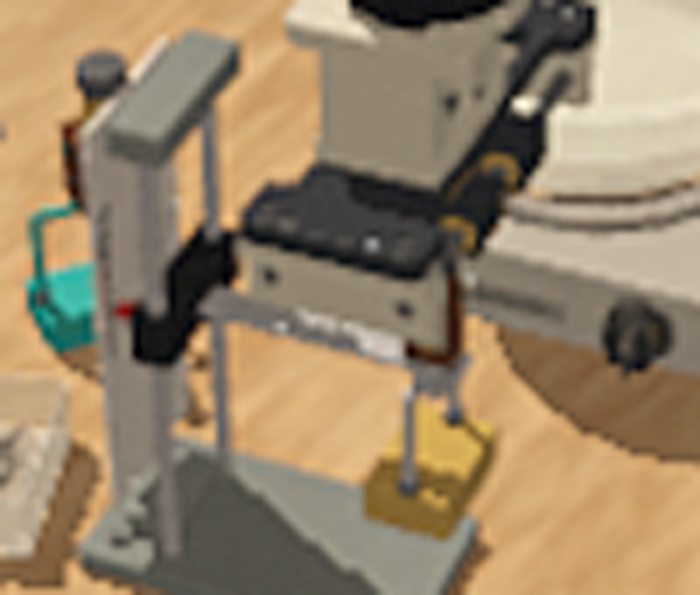

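Run:
```python
from h import *
S=cam("scene","3")
c,s=np.cos(np.radians(9.4)),np.sin(np.radians(9.4)); X=np.array([c,s,0]);Y=np.array([-s,c,0]);Z=np.array([0,0,1.])
for nm,b,f,k,o in(("j1",np.array([.5541,-.2264,.1614]),"scene3",15,(262,160)),("k2",np.array([.5541,-.2263,.1351]),"sceneL",15,(262,170))):
    ip=lambda uv:tuple(np.round(((uv[0]+.5-o[0])*k-.5,(uv[1]+.5-o[1])*k-.5)).astype(int))
    im=np.load(f+".npz")["frame"][o[1]:o[1]+40,o[0]:o[0]+38]
    im=cv2.resize(im,None,fx=15,fy=15,interpolation=cv2.INTER_CUBIC)
    for n,p,col in(("bar+25",b+Y*.025,(255,0,0)),("bar-25",b-Y*.025,(255,0,0)),("under+9",b+Y*.009-Z*.011,(0,0,255)),("under-9",b-Y*.009-Z*.011,(0,0,255)),("tip+9",b+Y*.009+Z*.008-X*.0106,(0,255,0)),("tip-9",b-Y*.009+Z*.008-X*.0106,(0,255,0)),("back+9",b+Y*.009+Z*.008+X*.0106,(255,255,0)),("under+9 -5mm",b+Y*.009-Z*.016,(255,0,255))):
        q=ip(proj(S,p)); print(nm,q); cv2.circle(im,q,3,col,-1)
    cv2.imwrite(f"pics/{nm}m.png",im)
```

```text
j1 (np.int64(170), np.int64(293))
j1 (np.int64(272), np.int64(139))
j1 (np.int64(203), np.int64(288))
j1 (np.int64(239), np.int64(232))
j1 (np.int64(257), np.int64(224))
j1 (np.int64(293), np.int64(168))
j1 (np.int64(151), np.int64(195))
j1 (np.int64(202), np.int64(308))
k2 (np.int64(169), np.int64(251))
k2 (np.int64(269), np.int64(96))
k2 (np.int64(200), np.int64(244))
k2 (np.int64(236), np.int64(188))
k2 (np.int64(254), np.int64(182))
k2 (np.int64(290), np.int64(126))
k2 (np.int64(150), np.int64(154))
k2 (np.int64(200), np.int64(264))
```

View pics/j1m.png

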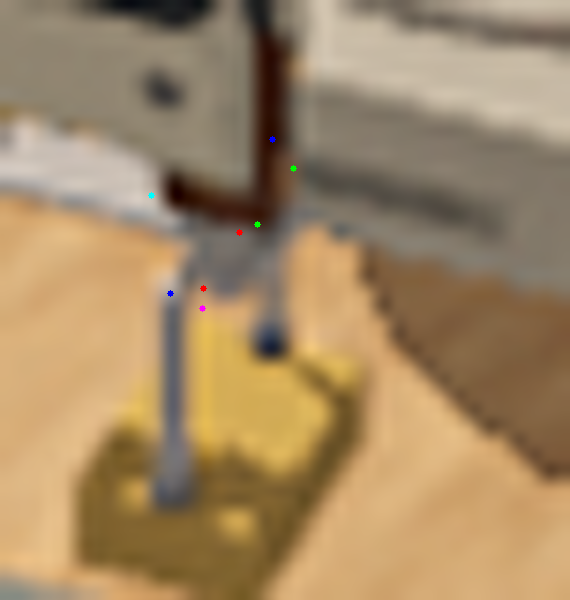

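View pics/k2m.png

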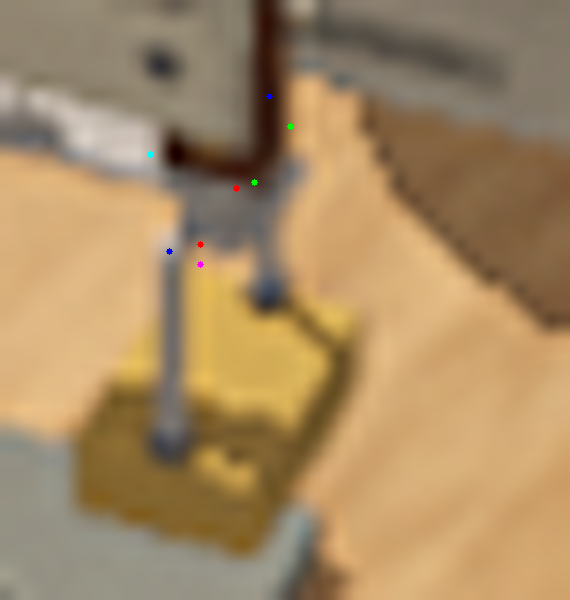

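The underside of the hook's V sits about 4–5 mm in front of the bar. So the bar is riding on the rear flank, which also explains the 0.35 N mismatch with the weight measured in air. I'll slide it slowly forward into the notch.

```bash
python3 -m inch '[[[1,-0.5,0,0,0],[1,-0.6,0,0,0],[1,-0.6,0,0,0],[1,-0.6,0,0,0],[1,-0.6,0,0,0],[1,-0.5,0,0,0],[1,0,0,0,0]]]' 20
python3 meas.py 30; python3 go.py .5 -.2 .2 9.4
```

```text
clock: 21.05
position: [0.5565, -0.2261, 0.1532]
ee_rot: [-3.117, -0.256, 0.022]
force: [2.0, -0.2, 0.7]
width: 0.131
clock 22.55 F [ 1.766  0.251 -0.051] std [0.53 0.42 0.53] halves 0.0 -0.1 sink mm 45.4 range px 1.0 last3 [171.83 172.05 171.82]
t 22.55 pos [ 0.5565 -0.2261  0.1531] yaw 9.4 tilt 1.16 shift mm [-52.1 -35.7 -45.7] turn -0.0 F [ 1.65 -0.14  1.04] w 0.131
bar [ 0.5532 -0.2264  0.1361] to seat: scale x 1.8 scale y -0.1 z 46.9 tiltx,y deg [-0.76 -0.87]
```

Run:
```python
from h import *
S=cam("scene","0");T=cam("top","0")
a=np.radians(14);X=np.array([np.cos(a),np.sin(a),0]);Y=np.array([-np.sin(a),np.cos(a),0]);Z=np.array([0,0,1.])
# carrier from grasp: tcp(.4654,-.3464) offset -3mm tool x
o=np.array([.4654,-.3464,0])-X*.003
ip=lambda uv:tuple(np.round(((uv[0]+.5-295)*10-.5,(uv[1]+.5-165)*10-.5)).astype(int))
im=cv2.imread("pics/c4.png")
for n,p,c in [("bar+25",o+Y*.025+Z*.07,(255,0,0)),("bar-25",o-Y*.025+Z*.07,(255,0,0)),("bar0",o+Z*.07,(255,0,0))]+[("tab%d%d"%(i,z),o+X*.012*i+Y*.006+Z*z/1000,(0,255,0)) for i in(-1,1) for z in(73,81,113)]+[("slug",o+X*.02*i+Y*.029+Z*.022,(0,0,255)) for i in(-1,1)]:
    q=ip(proj(S,p));print(n,q);cv2.circle(im,q,4,c,-1)
cv2.imwrite("pics/c4m.png",im)
```

```text
bar+25 (np.int64(257), np.int64(269))
bar-25 (np.int64(294), np.int64(168))
bar0 (np.int64(276), np.int64(218))
tab-173 (np.int64(311), np.int64(231))
tab-181 (np.int64(314), np.int64(211))
tab-1113 (np.int64(324), np.int64(129))
tab173 (np.int64(234), np.int64(214))
tab181 (np.int64(236), np.int64(194))
tab1113 (np.int64(245), np.int64(113))
slug (np.int64(304), np.int64(408))
slug (np.int64(177), np.int64(379))
```

View pics/c4m.png

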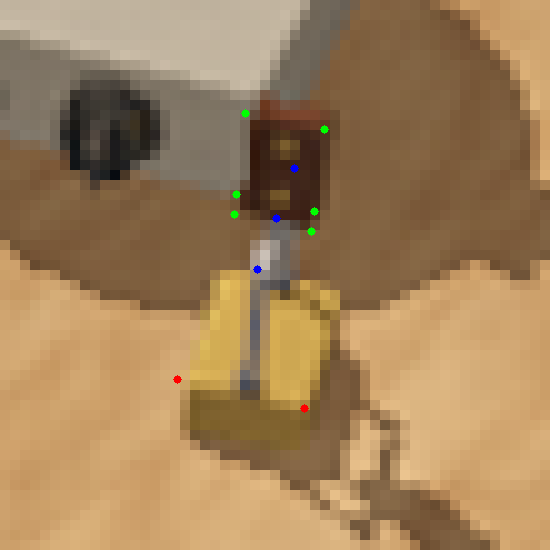

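Run:
```python
from h import *
S=cam("scene","L")
c,s=np.cos(np.radians(9.4)),np.sin(np.radians(9.4)); X=np.array([c,s,0]);Y=np.array([-s,c,0]);Z=np.array([0,0,1.])
f0=np.load("scene0.npz")["frame"];f3=np.load("scene3.npz")["frame"];fL=np.load("sceneL.npz")["frame"]
box=(232,148,249,168)  # slider + pointer
x0,y0,x1,y1=233,144,247,169
big=lambda f:cv2.resize(f,None,fx=8,fy=8,interpolation=cv2.INTER_CUBIC)
t=big(f0)[y0*8:y1*8,x0*8:x1*8]
for n,f in(("s3",f3),("sL",fL)):
    r=cv2.matchTemplate(big(f)[y0*8:(y1+25)*8,(x0-3)*8:(x1+5)*8],t,cv2.TM_CCOEFF_NORMED); _,v,_,l=cv2.minMaxLoc(r); print(n,v,"dpx",l[0]/8-3,l[1]/8)
p=np.array([.555,-.2262,.19])+.075*X+Y*.015
for z in(0,.0216,.03,.04,.0469,.052): print(z,proj(S,p-Z*z)-proj(S,p))
print(proj(S,p))
m=np.hstack([cv2.resize(f[135:195,222:262],None,fx=6,fy=6,interpolation=3) for f in(f0,f3,fL)]);cv2.imwrite("pics/l1.png",m)
```

```text
s3 0.8648297190666199 dpx 0.5 7.375
sL 0.8804426193237305 dpx 0.875 14.0
0 [0. 0.]
0.0216 [0.22384412 6.06017561]
0.03 [0.30937235 8.37569829]
0.04 [ 0.41010596 11.10287895]
0.0469 [ 0.47893412 12.96627723]
0.052 [ 0.52945577 14.33405968]
[249.38627113 162.27591876]
```

View pics/l1.png

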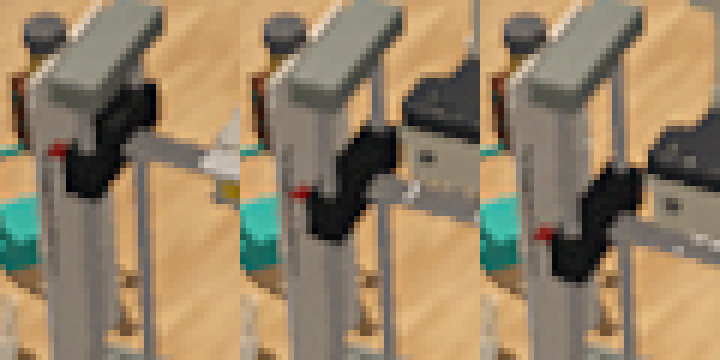

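```bash
python3 -m inch '[[[1,0,0,-1,0],[1,0,0,-2,0],[1,0,0,-3,0],[1,0,0,-3,0],[1,0,0,-3,0],[1,0,0,-3,0],[1,0,0,-3,0],[1,0,0,-3,0],[1,0,0,-3,0],[1,0,0,-3,0],[1,0,0,-3,0],[1,0,0,-3,0]]]' 20; python3 go.py .5 -.2 .2 9.4
```

```text
clock: 23.75
position: [0.5555, -0.2263, 0.1878]
ee_rot: [-3.116, -0.256, 0.028]
force: [1.0, 0.1, -3.1]
width: 0.131
t 23.75 pos [ 0.5555 -0.2263  0.1878] yaw 9.39 tilt 1.35 shift mm [-50.6 -35.2 -10.8] turn -0.01 F [ 1.02  0.11 -3.12] w 0.131
bar [ 0.5522 -0.2266  0.1707] to seat: scale x 2.8 scale y -0.1 z 12.3 tiltx,y deg [-0.95 -0.96]
```

```bash
python3 -m inch '[[[1,0,0,-3,0],[1,0,0,-3,0],[1,0,0,-3,0],[1,0,0,-3,0],[1,0,0,-3,0],[1,0,0,-2,0],[1,0,0,-2,0],[1,0,0,-1,0],[1,0,0,0,0]]]' 20; python3 meas.py 30; python3 go.py .5 -.2 .2 9.4
python3 - <<'E'
from h import *
f=np.load("sceneL.npz")["frame"]
cv2.imwrite("pics/n1.png",cv2.resize(f[150:190,262:300],None,fx=15,fy=15,interpolation=cv2.INTER_CUBIC))
E
```

```text
clock: 24.65
position: [0.5543, -0.2268, 0.2087]
ee_rot: [-3.115, -0.255, 0.033]
force: [0.5, -0.0, -4.4]
width: 0.13
clock 26.15 F [-0.026 -0.014 -4.392] std [0.5  0.52 0.6 ] halves -4.25 -4.53 sink mm -0.3 range px 0.33 last3 [158.91 159.04 159.05]
t 26.15 pos [ 0.5543 -0.2267  0.2086] yaw 9.37 tilt 1.52 shift mm [-49.1 -35.   10.2] turn -0.03 F [-0.49 -0.54 -3.73] w 0.129
bar [ 0.551  -0.227   0.1916] to seat: scale x 4.1 scale y 0.1 z -8.6 tiltx,y deg [-1.14 -1.01]
```

View pics/n1.png

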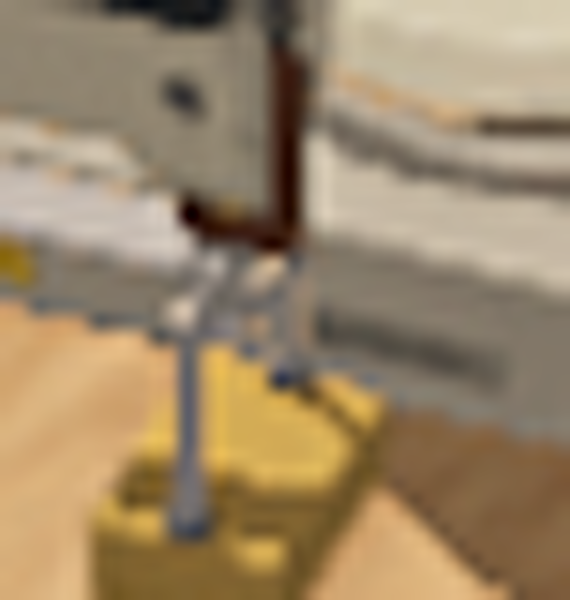

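```bash
python3 -m inch '[[[1,0,0,1,0],[1,0,0,1.5,0],[1,0,0,1.5,0],[1,0,0,1.5,0],[1,0,0,2,0],[1,0,0,2,0],[1,0,0,2,0],[1,0,0,2,0],[1,0,0,2,0],[1,0,0,2,0],[1,0,0,1,0],[1,0,0,0,0]]]' 20; python3 meas.py 30; python3 go.py .5 -.2 .2 9.4
cat > slid.py <<'E'
from h import *
f0=np.load("scene0.npz")["frame"];f=np.load("sceneL.npz")["frame"]
x0,y0,x1,y1=233,144,247,169
big=lambda f:cv2.resize(f,None,fx=8,fy=8,interpolation=cv2.INTER_CUBIC)
t=big(f0)[y0*8:y1*8,x0*8:x1*8]
r=cv2.matchTemplate(big(f)[y0*8:(y1+25)*8,(x0-3)*8:(x1+5)*8],t,cv2.TM_CCOEFF_NORMED); _,v,_,l=cv2.minMaxLoc(r); print("slider dpx",l[1]/8,"sink mm",round(np.interp(l[1]/8,[0,6.06,8.376,11.1,12.97,14.33,16.7],[0,21.6,30,40,46.9,52,61]),1))
E
python3 slid.py
```

```text
clock: 27.35
position: [0.5543, -0.2267, 0.1888]
ee_rot: [-3.116, -0.255, 0.032]
force: [0.5, -0.4, -2.6]
width: 0.127
clock 28.85 F [-0.135 -0.173 -2.857] std [0.54 0.41 0.47] halves -2.94 -2.78 sink mm 12.5 range px 0.89 last3 [162.62 162.28 162.73]
t 28.85 pos [ 0.5543 -0.2267  0.1889] yaw 9.36 tilt 1.46 shift mm [-49.4 -35.3  -9.6] turn -0.04 F [ 0.42 -0.48 -2.58] w 0.129
bar [ 0.551  -0.2269  0.1718] to seat: scale x 4.1 scale y 0.1 z 11.2 tiltx,y deg [-1.08 -0.98]
slider dpx 4.25 sink mm 15.1
```

Run:
```python
from h import *
from scipy.spatial.transform import Rotation as R
from cell import arm
S0=cam("scene","0");SL=cam("scene","L")
f=np.load("sceneL.npz")["frame"];f0=np.load("scene0.npz")["frame"]
s=arm.observe();M=R.from_rotvec(s["ee_rot"]).as_matrix();p=np.array(s["position"])
Mg=R.from_rotvec([-3.114,-.386,.008]).as_matrix();pg=np.array([.4654,-.3464,.0871])
def pts(M,p): # tool-frame carrier points, y sign: tool -y = carrier +y
    return {n:p+M@np.array(v)/1000 for n,v in dict(bar=(-3,-25,17.1),foot=(-3,-25,65.1),c1=(-23,-29,65.1),c2=(17,-29,65.1),c3=(-23,-29,87.1),c4=(17,-29,87.1),tab=(-15,-6,14.1)).items()}
for nm,im,S,(M_,p_),o in(("o0",f0,S0,(Mg,pg),(300,168)),("oL",f,SL,(M,p),(258,160))):
    b=cv2.resize(im[o[1]:o[1]+46,o[0]:o[0]+46],None,fx=12,fy=12,interpolation=cv2.INTER_CUBIC)
    for n,q in pts(M_,p_).items():
        u=proj(S,q); u=tuple(np.round((u+.5-np.array(o))*12-.5).astype(int)); cv2.circle(b,u,3,(0,0,255),-1); print(nm,n,u)
    cv2.imwrite(f"pics/{nm}.png",b)
a=np.hstack([cv2.imread("pics/o0.png"),cv2.imread("pics/oL.png")]);cv2.imwrite("pics/o.png",cv2.resize(a,(800,400)))
```

```text
o0 bar (np.int64(249), np.int64(287))
o0 foot (np.int64(233), np.int64(427))
o0 c1 (np.int64(306), np.int64(454))
o0 c2 (np.int64(154), np.int64(420))
o0 c3 (np.int64(298), np.int64(516))
o0 c4 (np.int64(148), np.int64(482))
o0 tab (np.int64(314), np.int64(241))
oL bar (np.int64(197), np.int64(201))
oL foot (np.int64(197), np.int64(361))
oL c1 (np.int64(269), np.int64(393))
oL c2 (np.int64(113), np.int64(350))
oL c3 (np.int64(268), np.int64(463))
oL c4 (np.int64(114), np.int64(421))
oL tab (np.int64(277), np.int64(156))
```

View pics/o0.png

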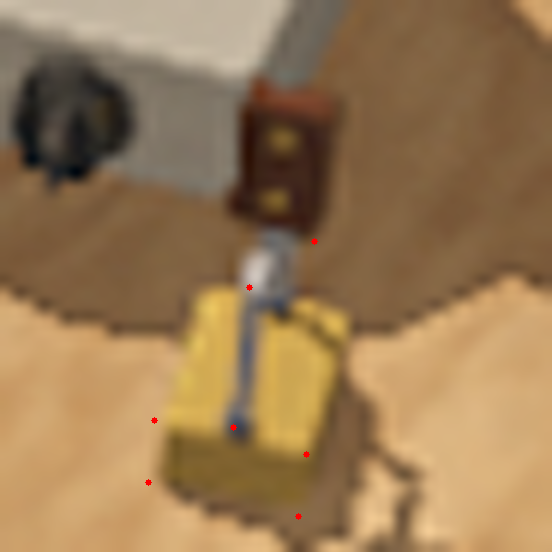

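View pics/oL.png

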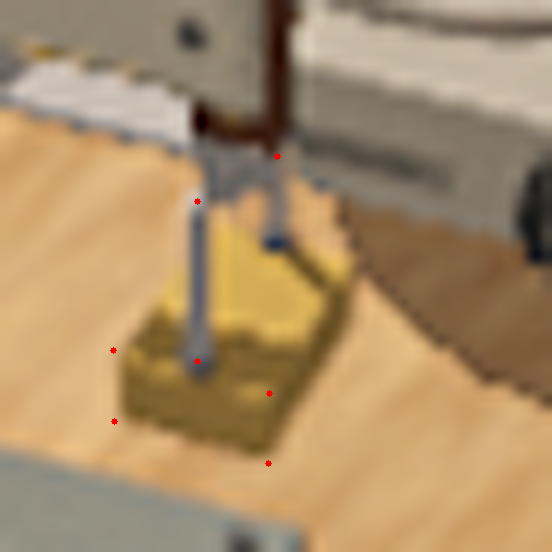

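Run:
```python
from h import *
c,s=np.cos(np.radians(9.4)),np.sin(np.radians(9.4)); X=np.array([c,s,0]);Y=np.array([-s,c,0]);Z=np.array([0,0,1.])
prof=[(-.0137,.0054),(-.0106,.008),(0,-.0047),(.0106,.008),(.03,.008)]
for nm,f,o,w in(("scene","scene0",(262,150),34),("top","top0",(270,175),24)):
    S=cam(nm,"0");im=np.load(f+".npz")["frame"][o[1]:o[1]+w,o[0]:o[0]+w];k=12 if nm=="scene" else 17
    raw=cv2.resize(im,None,fx=k,fy=k,interpolation=cv2.INTER_CUBIC);b=raw.copy()
    for sx,col in((.5525,(0,0,255)),):
        seat=np.array([sx,-.2262,.183])
        for y in(.009,-.009):
            P=np.array([(proj(S,seat+X*a+Z*h+Y*y)+.5-np.array(o))*k-.5 for a,h in prof]).round().astype(int)
            cv2.polylines(b,[P.reshape(-1,1,2)],False,col,1)
    cv2.imwrite(f"pics/v_{nm}.png",np.hstack([raw,b])[:, :])
```

```text
(no output)
```

View pics/v_scene.png

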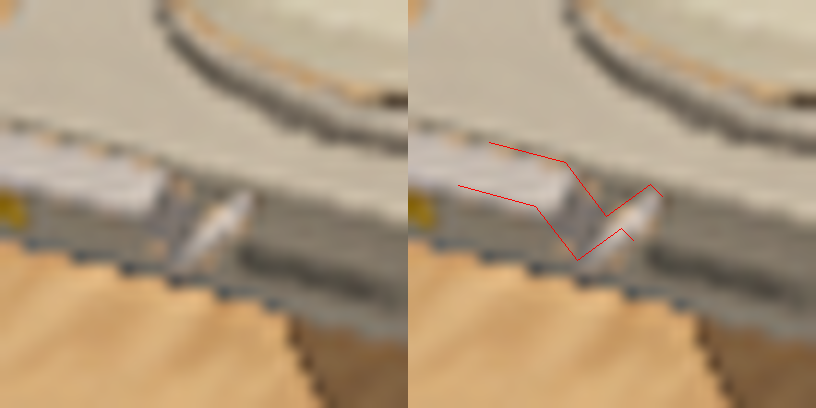

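View pics/v_top.png

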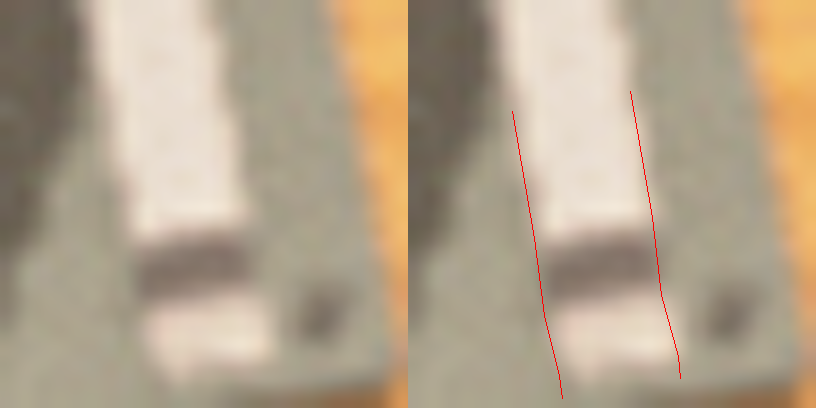

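```bash
python3 -m inch '[[[1,0,0,-2,0],[1,0,0,-3,0],[1,0,0,-3,0],[1,0,0,-3,0],[1,0,0,-3,0],[1,0,0,-2,0],[1,0,0,-2,0],[1,0.7,0,-1,0],[1,0.7,0,0,0],[1,0.5,0,0,0],[1,0,0,0,0]]]' 20; python3 go.py .5 -.2 .2 9.4
```

```text
clock: 29.95
position: [0.5564, -0.2263, 0.2091]
ee_rot: [-3.115, -0.255, 0.033]
force: [-0.5, -0.7, -4.3]
width: 0.133
t 29.95 pos [ 0.5564 -0.2263  0.2091] yaw 9.37 tilt 1.52 shift mm [-51.2 -35.   10.8] turn -0.03 F [-0.48 -0.71 -4.26] w 0.133
bar [ 0.5531 -0.2266  0.1921] to seat: scale x 2.0 scale y 0.1 z -9.1 tiltx,y deg [-1.13 -1.01]
```

```bash
python3 -m inch '[[[1,0,0,1,0],[1,0,0,1,0],[1,0,0,1.5,0],[1,0,0,1.5,0],[1,0,0,2,0],[1,0,0,2,0],[1,0,0,2,0],[1,0,0,2,0],[1,0,0,2,0],[1,0,0,2,0],[1,0,0,2.5,0],[1,0,0,2.5,0]]]' 20;python3 -m inch '[[[1,0,0,2.5,0],[1,0,0,2.5,0],[1,0,0,2.5,0],[1,0,0,2.5,0],[1,0,0,2.5,0],[1,0,0,2.5,0],[1,0,0,2.5,0],[1,0,0,2.5,0],[1,0,0,2,0],[1,0,0,2,0],[1,0,0,1,0],[1,0,0,0,0]]]' 20; python3 go.py .5 -.2 .2 9.4
```

```text
clock: 31.15
position: [0.5562, -0.2262, 0.1856]
ee_rot: [-3.115, -0.255, 0.032]
force: [-0.2, -0.6, -2.0]
width: 0.133
clock: 32.35
position: [0.5562, -0.2263, 0.1589]
ee_rot: [-3.116, -0.255, 0.03]
force: [0.1, 0.2, 0.4]
width: 0.131
t 32.35 pos [ 0.5562 -0.2263  0.1589] yaw 9.35 tilt 1.38 shift mm [-51.9 -35.7 -39.6] turn -0.05 F [0.14 0.19 0.4 ] w 0.131
bar [ 0.5529 -0.2265  0.1419] to seat: scale x 2.1 scale y -0.0 z 41.1 tiltx,y deg [-1.02 -0.93]
```

```bash
python3 -m inch '[[[1,0,0,1,0],[1,0,0,1.5,0],[1,0,0,1.5,0],[1,0,0,1,0],[1,0,0,0.8,0],[1,0,0,0,0]]]' 20;python3 meas.py 50; python3 go.py .5 -.2 .2 9.4; python3 slid.py
python3 - <<'E'
from h import *
f=np.load("sceneL.npz")["frame"]
cv2.imwrite("pics/p1.png",cv2.resize(f[170:215,255:305],None,fx=12,fy=12,interpolation=cv2.INTER_CUBIC))
E
```

```text
clock: 32.95
position: [0.5562, -0.2262, 0.153]
ee_rot: [-3.116, -0.255, 0.029]
force: [-0.8, -1.2, -0.2]
width: 0.129
clock 35.45 F [-0.493 -0.191 -0.155] std [0.45 0.46 0.63] halves -0.2 -0.11 sink mm 45.2 range px 0.98 last3 [171.69 171.8  171.6 ]
t 35.45 pos [ 0.5562 -0.2263  0.1531] yaw 9.35 tilt 1.35 shift mm [-52.  -35.8 -45.4] turn -0.05 F [-0.74 -0.03 -0.43] w 0.128
bar [ 0.5529 -0.2265  0.1361] to seat: scale x 2.1 scale y -0.0 z 46.9 tiltx,y deg [-0.99 -0.92]
slider dpx 14.0 sink mm 50.8
```

View pics/p1.png

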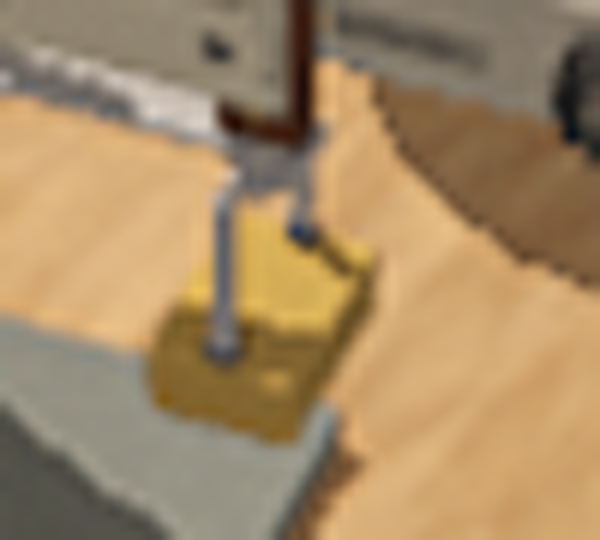

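```bash
python3 -m inch '[[[1,0,0,0.7,0],[1,0,0,0.8,0],[1,0,0,0.6,0],[1,0,0,0,0]]]' 20;python3 meas.py 36; python3 go.py .5 -.2 .2 9.4; python3 slid.py
```

```text
clock: 35.85
position: [0.5562, -0.2263, 0.1508]
ee_rot: [-3.117, -0.255, 0.029]
force: [-0.7, 0.7, 0.6]
width: 0.131
clock 37.65 F [-0.437 -0.292  0.084] std [0.49 0.56 0.6 ] halves -0.03 0.2 sink mm 45.0 range px 1.19 last3 [171.56 171.64 171.74]
t 37.65 pos [ 0.5562 -0.2262  0.1509] yaw 9.35 tilt 1.34 shift mm [-52.  -35.8 -47.6] turn -0.05 F [-0.64  0.29 -0.42] w 0.134
bar [ 0.5529 -0.2265  0.1339] to seat: scale x 2.1 scale y -0.1 z 49.1 tiltx,y deg [-0.98 -0.91]
slider dpx 14.625 sink mm 53.1
```

```bash
python3 -m inch '[[[1,0,0,0,0],[1,0,0,0,0],[1,0,0,0,0]]]' 3; python3 -m inch '[[[0.85,0,0,0,0],[0.83,0,0,0,0],[0.8,0,0,0,0],[0.78,0,0,0,0],[0.76,0,0,0,0],[0.76,0,0,0,0]]]' 3; python3 meas.py 12;python3 go.py .5 -.2 .2 9.4; python3 slid.py
python3 - <<'E'
from h import *
f=np.load("sceneL.npz")["frame"]
cv2.imwrite("pics/q1.png",cv2.resize(f[140:215,225:305],None,fx=8,fy=8,interpolation=cv2.INTER_CUBIC))
E
```

```text
clock: 37.95
position: [0.5562, -0.2263, 0.1509]
ee_rot: [-3.117, -0.255, 0.029]
force: [-1.1, -0.3, -0.5]
width: 0.131
clock: 38.55
position: [0.5566, -0.226, 0.151]
ee_rot: [-3.116, -0.255, 0.028]
force: [-0.4, 0.5, -0.3]
width: 0.237
clock 39.15 F [-0.088  0.35  -0.016] std [0.4  0.39 0.25] halves 0.0 -0.03 sink mm 44.6 range px 1.05 last3 [171.65 171.53 171.69]
t 39.15 pos [ 0.5566 -0.226   0.151 ] yaw 9.36 tilt 1.32 shift mm [-52.4 -35.6 -47.6] turn -0.04 F [-0.63  0.14  0.09] w 0.239
bar [ 0.5533 -0.2263  0.134 ] to seat: scale x 1.7 scale y -0.2 z 49.0 tiltx,y deg [-0.94 -0.92]
slider dpx 14.375 sink mm 52.2
```

View pics/q1.png

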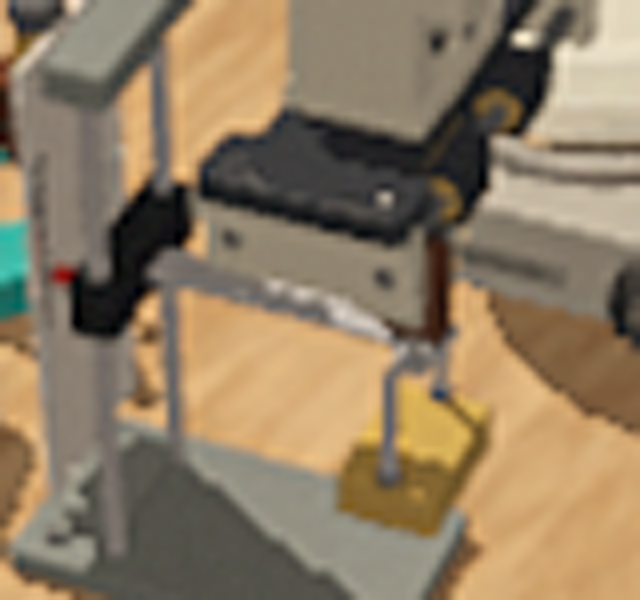

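```bash
python3 -m inch '[[[0.7,0,0,0,0],[0.66,0,0,0,0],[0.62,0,0,0,0],[0.6,0,0,0,0],[0.6,0,0,0,0]]]' 3; python3 meas.py 24;python3 go.py .5 -.2 .2 9.4; python3 slid.py
python3 - <<'E'
from h import *
f=np.load("sceneL.npz")["frame"]
cv2.imwrite("pics/r1.png",cv2.resize(f[170:215,255:305],None,fx=12,fy=12,interpolation=cv2.INTER_CUBIC))
E
```

```text
clock: 39.65
position: [0.5566, -0.226, 0.151]
ee_rot: [-3.116, -0.255, 0.028]
force: [0.4, -0.0, -0.3]
width: 0.401
clock 40.85 F [ 0.137 -0.016 -0.184] std [0.51 0.47 0.54] halves -0.08 -0.29 sink mm 44.8 range px 1.06 last3 [171.65 172.05 171.91]
t 40.85 pos [ 0.5566 -0.226   0.151 ] yaw 9.36 tilt 1.32 shift mm [-52.4 -35.6 -47.6] turn -0.04 F [-0.17 -0.16 -0.7 ] w 0.403
bar [ 0.5533 -0.2263  0.1339] to seat: scale x 1.7 scale y -0.2 z 49.1 tiltx,y deg [-0.95 -0.92]
slider dpx 14.375 sink mm 52.2
```

View pics/r1.png

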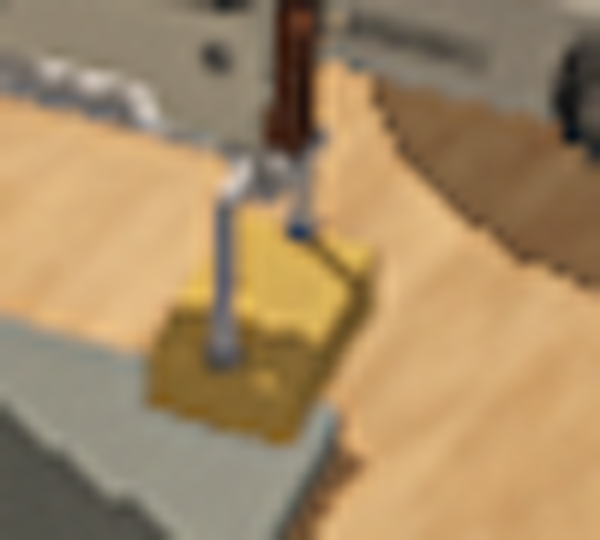

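```bash
python3 -m inch '[[[0.6,0,0,0,0],[0.6,0,0,0,0],[0.6,0,0,0,0],[0.68,0,0,0,0],[0.74,0,0,0,0],[0.8,0,0,0,0],[0.83,0,0,0,0],[0.86,0,0,0,0],[0.88,0,0,0,0],[0.92,0,0,0,0],[1,0,0,0,0],[1,0,0,0,0]]]' 3; python3 -m inch '[[[1,0,0,0,0],[1,0,0,0,0],[1,0,0,0,0]]]' 20; python3 go.py .5 -.2 .2 9.4
```

```text
clock: 42.05
position: [0.5566, -0.2262, 0.151]
ee_rot: [-3.117, -0.255, 0.028]
force: [0.2, -1.0, 0.6]
width: 0.129
clock: 42.35
position: [0.5566, -0.2262, 0.151]
ee_rot: [-3.117, -0.255, 0.028]
force: [-0.7, 0.3, -0.5]
width: 0.131
t 42.35 pos [ 0.5566 -0.2262  0.151 ] yaw 9.36 tilt 1.3 shift mm [-52.4 -35.8 -47.6] turn -0.04 F [-0.66  0.26 -0.46] w 0.131
bar [ 0.5534 -0.2264  0.134 ] to seat: scale x 1.7 scale y -0.0 z 49.0 tiltx,y deg [-0.94 -0.9 ]
```

```bash
python3 -m inch '[[[1,0,0,-1,0],[1,0,0,-1.5,0],[1,0,0,-2,0],[1,0,0,-3,0],[1,0,0,-3,0],[1,0,0,-3,0],[1,0,0,-3,0],[1,0,0,-3,0],[1,0,0,-3,0],[1,0,0,-3,0],[1,0,0,-3,0],[1,0,0,-3,0]]]' 20;python3 -m inch '[[[1,0,0,-3,0],[1,0,0,-3,0],[1,0,0,-3,0],[1,0,0,-2,0],[1,0,0,-1.5,0],[1,0,0,-1.5,0],[1,0,0,-1.5,0],[1,0,0,-1.5,0],[1,0,0,-2,0],[1,0,0,-4,0],[1,0,0,-5,0],[1,0,0,-3,0]]]' 20; python3 go.py .5 -.2 .224 9.4
```

```text
clock: 43.55
position: [0.5566, -0.2262, 0.1844]
ee_rot: [-3.116, -0.255, 0.03]
force: [0.2, -0.1, -3.2]
width: 0.127
clock: 44.75
position: [0.5562, -0.2264, 0.2168]
ee_rot: [-3.115, -0.255, 0.035]
force: [-0.8, 0.1, -4.0]
width: 0.127
t 44.75 pos [ 0.5562 -0.2264  0.2168] yaw 9.37 tilt 1.58 shift mm [-51.3 -35.3  -5.5] turn -0.03 F [-0.79  0.08 -4.03] w 0.127
bar [ 0.5528 -0.2266  0.1998] to seat: scale x 2.2 scale y 0.1 z -16.8 tiltx,y deg [-1.19 -1.04]
```

```bash
python3 -m inch '[[[1,0,0,-4,0],[1,0,0,-4,0],[1,-2,0,-1,0],[1,-4,0,0,0],[1,-7,0,0,0],[1,-9,0,0,0],[1,-10,0,0,0],[1,-10,0,0,0],[1,-10,0,0,0],[1,-8,0,0,0],[1,-4,0,0,0],[1,0,0,0,0]]]' 20; python3 go.py .4463 -.0688 .224 0
```

```text
clock: 45.95
position: [0.4859, -0.2385, 0.2286]
ee_rot: [-3.115, -0.252, 0.035]
force: [-0.5, -0.1, -3.2]
width: 0.13
t 45.95 pos [ 0.4859 -0.2385  0.2286] yaw 9.27 tilt 1.58 shift mm [ -11.6 -173.8    7.9] turn 9.27 F [-0.48 -0.12 -3.24] w 0.13
bar [ 0.4825 -0.2388  0.2116] to seat: scale x 73.5 scale y 0.6 z -28.6 tiltx,y deg [-1.22 -1.01]
```

```bash
python3 -m inch '[[[1,-1,-5,0,0],[1,-1,-10,0,0],[1,-1,-16,0,0],[1,-1,-19,0,0],[1,-1,-20,0,0],[1,-1,-20,0,0],[1,-1,-20,0,0],[1,0,-20,0,0],[1,0,-18,0,0],[1,0,-12,0,0],[1,0,-6,0,0],[1,0,0,0,0]]]' 20; python3 go.py .4513 -.070 .15 9.3
```

```text
clock: 47.15
position: [0.4491, -0.0556, 0.2322]
ee_rot: [-3.111, -0.272, 0.033]
force: [-0.8, 0.4, -4.6]
width: 0.128
t 47.15 pos [ 0.4491 -0.0556  0.2322] yaw 9.99 tilt 1.58 shift mm [ 1.2 16.2 81.9] turn 0.69 F [-0.82  0.37 -4.62] w 0.128
bar [ 0.4458 -0.0559  0.2152] to seat: scale x 79.9 scale y -185.9 z -32.2 tiltx,y deg [-1.1  -1.14]
```

Correct by about 14 mm, start down, and check with pictures.

```bash
python3 -m inch '[[[1,0.5,3,3,0],[1,0.5,5,7,0],[1,0,4,12,0],[1,0,1,15,0],[1,0,0,15,0],[1,0,0,12,0],[1,0,0,6,0],[1,0,0,2,0],[1,0,0,0,0]]]' 20; python3 go.py .4513 -.070 .094 9.3
python3 - <<'E'
from h import *
from cell import eyes
d=eyes.get_image("scene");np.savez("sceneL.npz",**d);t=eyes.get_image("top")
cv2.imwrite("pics/s1.png",np.hstack([cv2.resize(d["frame"][200:300,230:330],None,fx=4,fy=4,interpolation=3),cv2.resize(t["frame"][190:290,180:280],None,fx=4,fy=4,interpolation=3)]))
E
```

```text
clock: 48.05
position: [0.4503, -0.0759, 0.1516]
ee_rot: [-3.114, -0.255, 0.038]
force: [1.1, -0.0, -4.0]
width: 0.129
t 48.05 pos [ 0.4503 -0.0759  0.1516] yaw 9.38 tilt 1.69 shift mm [ 3.3 -4.6 57.6] turn 0.08 F [ 1.09 -0.02 -4.05] w 0.129
bar [ 0.4469 -0.0761  0.1345] to seat: scale x 82.2 scale y -165.7 z 48.5 tiltx,y deg [-1.32 -1.07]
```

View pics/s1.png

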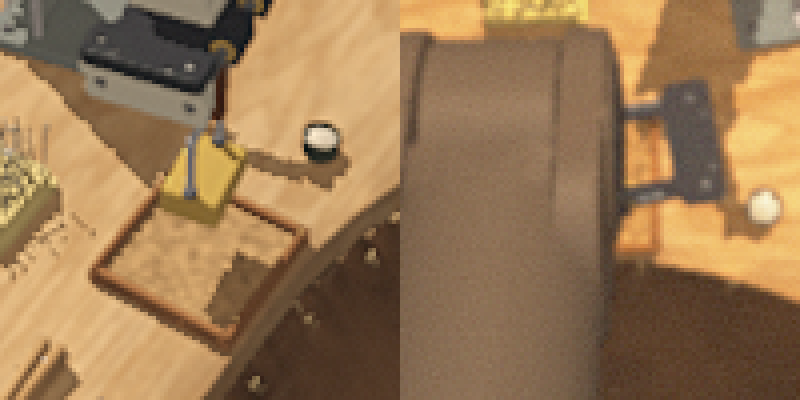

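```bash
python3 -m inch '[[[1,1,-1.5,4,0],[1,1,-1.5,8,0],[1,0.5,-1,10,0],[1,0,0,10,0],[1,0,0,8,0],[1,0,0,6,0],[1,0,0,4,0],[1,0,0,2,0],[1,0,0,0,0]]]' 20; python3 go.py .4513 -.070 .0931 9.3
```

```text
clock: 49.05
position: [0.4521, -0.0699, 0.0962]
ee_rot: [-3.115, -0.257, 0.034]
force: [-0.0, 0.7, -4.1]
width: 0.131
t 49.05 pos [ 0.4521 -0.0699  0.0962] yaw 9.44 tilt 1.55 shift mm [-0.7  0.1  3.1] turn 0.14 F [-0.04  0.67 -4.13] w 0.131
bar [ 0.4487 -0.0701  0.0792] to seat: scale x 79.3 scale y -171.3 z 103.8 tiltx,y deg [-1.16 -1.03]
```

```bash
python3 -m inch '[[[1,0,0,0.7,0],[1,0,0,0.7,0],[1,0,0,0.7,0],[1,0,0,0,0]]]' 20; python3 meas.py 10|cut -c1-90; python3 go.py .4513 -.070 .0931 9.3
```

```text
clock: 49.45
position: [0.4528, -0.07, 0.0948]
ee_rot: [-3.115, -0.256, 0.031]
force: [-0.8, -0.3, -3.5]
width: 0.132
clock 49.95 F [-0.182  0.032 -4.268] std [0.57 0.41 0.54] halves -4.58 -3.95 sink mm -0.3 
t 49.95 pos [ 0.4527 -0.0699  0.0947] yaw 9.42 tilt 1.47 shift mm [-1.4 -0.2  1.6] turn 0.12 F [-0.75 -0.35 -4.22] w 0.127
bar [ 0.4494 -0.0702  0.0776] to seat: scale x 78.7 scale y -171.2 z 105.4 tiltx,y deg [-1.07 -1.  ]
```

```bash
python3 -m inch '[[[1,0,0,0.6,0],[1,0,0,0.6,0],[1,0,0,0.6,0],[1,0,0,0,0]]]' 20; python3 meas.py 8|cut -c1-90; python3 go.py .4513 -.070 .0931 9.3
```

```text
clock: 50.35
position: [0.4526, -0.0699, 0.0927]
ee_rot: [-3.115, -0.257, 0.032]
force: [0.0, 0.2, -4.8]
width: 0.13
clock 50.75 F [ 0.026 -0.008 -4.489] std [0.3  0.45 0.48] halves -4.45 -4.53 sink mm -0.4 
t 50.75 pos [ 0.4528 -0.0699  0.0928] yaw 9.42 tilt 1.46 shift mm [-1.5 -0.2 -0.3] turn 0.12 F [-0.    0.44 -3.59] w 0.128
bar [ 0.4494 -0.0702  0.0758] to seat: scale x 78.7 scale y -171.2 z 107.2 tiltx,y deg [-1.06 -1.  ]
```

```bash
python3 -m inch '[[[1,0,0,0.6,0],[1,0,0,0.6,0],[1,0,0,0.6,0],[1,0,0,0.6,0],[1,0,0,0,0]]]' 20; python3 meas.py 6|cut -c1-90; python3 go.py .4513 -.070 .0931 9.3
```

```text
clock: 51.25
position: [0.453, -0.0697, 0.0927]
ee_rot: [-3.116, -0.257, 0.029]
force: [0.9, 0.1, -4.0]
width: 0.128
clock 51.55 F [-0.203  0.299 -0.328] std [0.29 0.51 1.63] halves -1.29 0.63 sink mm -0.4 r
t 51.55 pos [ 0.4532 -0.0696  0.0925] yaw 9.43 tilt 1.39 shift mm [-1.9  0.1 -0.5] turn 0.13 F [-0.53  0.92  0.93] w 0.13
bar [ 0.4499 -0.0699  0.0755] to seat: scale x 78.2 scale y -171.4 z 107.5 tiltx,y deg [-1.   -0.97]
```

```bash
python3 -m inch '[[[1,0,0,0,0],[0.95,0,0,0,0],[0.85,0,0,0,0],[0.8,0,0,0,0],[0.76,0,0,0,0],[0.65,0,0,0,0],[0.5,0,0,0,0],[0.4,0,0,0,0],[0.4,0,0,0,0]]]' 3; python3 go.py .4513 -.070 .0931 9.3
python3 - <<'E'
from h import *
from cell import eyes
d=eyes.get_image("scene");np.savez("sceneL.npz",**d)
cv2.imwrite("pics/t1.png",cv2.resize(d["frame"][200:300,230:330],None,fx=5,fy=5,interpolation=3))
E
```

```text
clock: 52.45
position: [0.4544, -0.0696, 0.0929]
ee_rot: [-3.116, -0.257, 0.026]
force: [0.9, 0.1, 0.5]
width: 0.544
t 52.45 pos [ 0.4544 -0.0696  0.0929] yaw 9.43 tilt 1.3 shift mm [-3.1 -0.1 -0.2] turn 0.13 F [0.87 0.07 0.48] w 0.544
bar [ 0.4511 -0.0699  0.0758] to seat: scale x 77.0 scale y -171.2 z 107.2 tiltx,y deg [-0.88 -0.95]
```

View pics/t1.png

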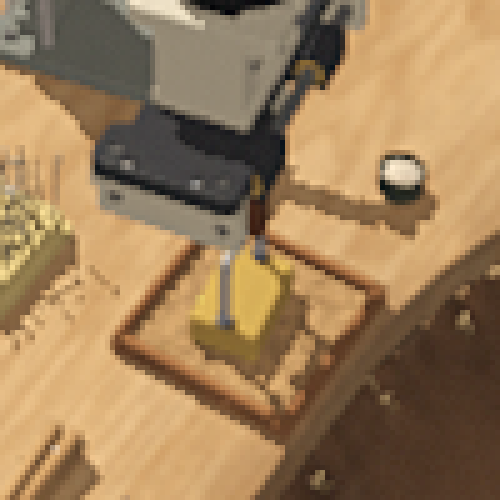

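The slug stands upright inside the tray and the fingers are open. I'll retreat straight up.

```bash
python3 -m inch '[[[0.4,0,0,-4,0],[0.4,0,0,-8,0],[0.4,0,0,-15,0],[0.4,0,0,-20,0],[0.4,0,0,-20,0],[0.4,0,0,-20,0],[0.4,0,0,-20,0],[0.4,0,0,-10,0],[0.4,0,0,-4,0],[0.4,0,0,0,0]]]' 3
python3 - <<'E'
from h import *
from cell import eyes
d=eyes.get_image("scene");np.savez("sceneL.npz",**d)
cv2.imwrite("pics/u1.png",cv2.resize(d["frame"][120:350,120:350],None,fx=2.6,fy=2.6,interpolation=3))
t=eyes.get_image("top")["frame"];cv2.imwrite("pics/u2.png",t)
E
```

```text
clock: 53.5
position: [0.4561, -0.0711, 0.2226]
ee_rot: [-3.116, -0.258, 0.024]
force: [0.5, 0.7, -0.2]
width: 0.598
```

View pics/u1.png

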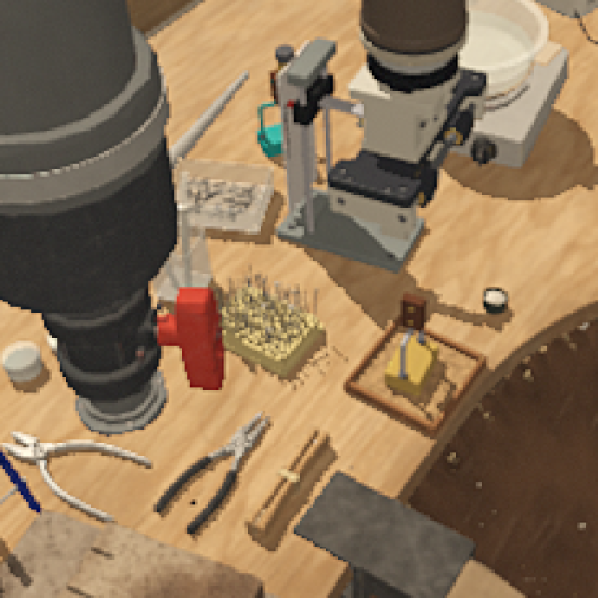

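The carrier stands upright and free in the tray. The bur block, pliers, ring clamp and flux cup look undisturbed, and the hook is back up. I'm handing it in.

```bash
python3 -c "
from cell import workorder,arm
print(workorder.sign_off(), arm.observe()['clock'])"
```

```text
the job is handed in; nothing more can be done
the job is handed in; nothing more can be done
```

I weighed the brass carrier on the hook, set it down in the tray and handed the job in at about 53.6 s. One thing is unconfirmed: the crossbar may not have sat fully down in the V notch.

**Weighing:** Its weight in air read about 4.4 N, or roughly 0.45 kg. I eased the load onto the spring at up to about 25 mm/s and let go with the hand force at about 0 ± 0.1 N. After letting go, the hook read about 52 mm down in two pictures, against about 54 mm expected from the weight. Nothing moved visibly over roughly 2.5 s of free hanging.

**Setting down:** I gripped it again, lifted it off slowly, lowered it into the tray at about 6 mm/s and let go.

**Last checks:** The final scene picture showed the carrier upright inside the tray, the hook back at the top, and the bur block, pliers, ring clamp and flux cup where they were. The beaker was outside the last picture I viewed, so I did not check it at the end. The arm did not work near it.

**What disagreed:**
- **Seating:** The spring force and the pictures both put the hook 3–6 mm lower than it would be with the bar fully seated. I lifted off and re-hung it at other fore-and-aft positions, and the gap stayed. I think the tab's lower edge was resting on the tops of the hook, with the bar still held between the tip and the strip.
- **Re-hanging:** Before the weighing that counts, I lifted the carrier off the hook and lowered it on again twice.
- **Tool tilt:** The tool stayed tilted about 1.3–1.6° during the work.

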